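# Make up the sample pump-down manifold and open it to vacuum

### The arm

A 7-joint arm with a two-finger parallel gripper is mounted at the origin on a cart in front of the work surface, level with it; the furniture and walls round the work are solid. World frame = base frame: x ahead of the robot, y to its left, z up, the work surface at z = 0. Lengths are in mm, angles in rad, forces in N, time in s.
With the tool pointing down it reaches from about 425 to 925 mm from the base axis. Payload 6.8 kg.
Tool frame: the origin (TCP) lies between the finger pads; the fingertips stand 11 mm ahead of it and the grasp point (between the pads) lies 8 mm behind it; z points along the fingers, y is the line along which they close (so a half turn about z gives the same grasp; the last joint's range is limited). The gripper opens to 88 mm and grips with 3 to 60 N. Pads are 20 mm wide; open, the fingers measure 115 mm over their backs; the gripper's body (75 mm by 178 mm) begins 61 mm behind the grasp point.
Start: joints at [1.086, 0.477, 0.022, 1.555, -0.011, 1.109, -0.083], TCP at [248.374, -627.66, 233.664] pointing down, gripper open.
Joint ranges: [-2.96, 2.96], [-0.34, 2.1], [-1.41, 1.46], [0.24, 2.44], [-1.37, 4.51], [0.17, 1.92], [-2.96, 2.96]. Speed limits (rad/s): [2.39, 2.39, 3.14, 3.14, 3.14, 3.14, 3.14].

### API

Orientations are given as a unit quaternion [w, x, y, z].
In Python, from cell import arm gives the robot as it stands. The module is installed in compiled form; this text tells all that it offers.
- The arm moves only by the tool jog_arm, never from a script. Its argument "targets" is a list of rows, each an object of numbers: "tx", "ty", "tz": the shift along the world's x, y, z in mm; "ax", "ay", "az": the turn, a rotation vector about the world's x, y, z in rad; "jaw": the finger opening in mm, from 0 to 87.8. A call has 1 to 8 rows; each row is the pose to reach, as a shift and turn from the pose commanded when the call began; what a row does not reach only later rows make up. A row lasts 1/10 s, in which the tool goes at most 50 mm and 8.59 degrees, less where a joint would pass 70% of its speed; a pose out of reach is approached as far as the arm can. A call with a gripper value outside its range is refused whole. The fingers move at their own pace and stop on an object; the grip force is fixed at half the most. Time passes only in rows, so rows that repeat a pose let the fingers close. It gives the time, the measured TCP pose, the force, the opening and the grip force at its end, in the units of the state.
- arm.get_obs(): the state, without advancing time (a new reading comes with each control period).
- arm.grab_frame(name): name is "side" or "top" or "wrist"; returns a dict with "color" (420x560x3 uint8, blue, green, red), "range_z" (420x560 float32, mm along the optical axis (not along the pixel's ray), 0 where there is no reading), "camera_matrix" (3x3 intrinsics, pixels), "world_from_camera" (4x4, takes a point from camera to world coordinates); the wrist camera has in their place "T_tool_cam" (4x4, takes a point from camera to tool coordinates, whose origin is the TCP and whose axes are the flange's). Camera axes: x right, y up, looking along -z (the intrinsics and any distortion apply to the point x, -y, -z); pixel columns grow to the right and rows downward; lengths in mm; the calibration is good to about 2 mm. A picture is of the moment at which its call begins: read the wrist's pose just before it.
- arm.finish_job(): hands the job in; it is judged then, once.
The state is a dict: "clock": time; "qpos": joint angles; "dq": joint speeds; "joint_efforts": joint torques, N m; "ee_pos": TCP position; "ee_rot": TCP orientation; "contact_force": force on the tool from outside, world axes, zero at the start; "wrist_torque": the same for the moment, N m; "gripper_width": opening from 0.0 (shut) to 1.0 (fully open); "finger_force": force on a finger pad.
Only numpy, scipy, OpenCV 4.12 (cv2) and the standard library are available. Lean on these libraries where they do the work, as an engineer would, in place of code of your own. Each camera call takes 0.05 s, during which the arm holds its last target. There are 200 camera calls.

### The job

Press every port block from the mat fully down onto the two studs of a station of the vacuum rail (any stations), and push one sample canister from the rack fully home over the spigot of each block; leave spare canisters standing in the rack. Only when every block is seated and carries its canister, turn the lever of the cock fully open, a quarter turn to its stop in line with the rail. Leave the knob, the blank flange and the torch that lie near alone.

Things in the scene. Friction and masses are not known exactly. Their poses are not given: they have to be found in the camera images.
- manifold: vacuum rail screwed to the bench: aluminium bar 40 mm wide (its x), 212 mm long (its y), 22 mm high, with four stations in a row, 52 mm apart. Feet at both ends stick out to 31 mm either side, 12 mm high with their screws. The cock stands at the +y end, its axis at y = +125 mm. Origin: centre of the bar's underside, on the bench; z up.
- station_1 (a point): centre of a station on the rail's top face, 22 mm above the bench, at rail y = +78 mm; axes as the rail's. Two upright steel studs, 8 mm diameter, 10 mm high, tips bevelled, stand 13 mm either side of it along y.
- station_2 (a point): centre of a station on the rail's top face, 22 mm above the bench, at rail y = +26 mm; axes as the rail's. Two upright steel studs, 8 mm diameter, 10 mm high, tips bevelled, stand 13 mm either side of it along y.
- station_3 (a point): centre of a station on the rail's top face, 22 mm above the bench, at rail y = -26 mm; axes as the rail's. Two upright steel studs, 8 mm diameter, 10 mm high, tips bevelled, stand 13 mm either side of it along y.
- station_4 (a point): centre of a station on the rail's top face, 22 mm above the bench, at rail y = -78 mm; axes as the rail's. Two upright steel studs, 8 mm diameter, 10 mm high, tips bevelled, stand 13 mm either side of it along y.
- cock (a joint): quarter-turn cock, rad: closed at the start (0 to 0.25), lever across the rail, pointing to its -x side, towards the robot; 1.57 = fully open, at its stop, lever in line with the rail, pointing along its +y, away from the stations. Grows clockwise seen from above; stays where it is left; takes about 2 N at the knob.
- lever_knob (a point): middle of the upright black round knob at the end of the cock's lever, 40 mm from the cock's axis, 62 mm above the bench. 18 mm diameter from 4 mm below to 8 mm above this point, its top 12 mm above it, waist 12 mm diameter 12 mm below it. The lever's flat bar, 12 mm wide, has its top face 15 mm below this point.
- cock_axis (a point): point on the cock's vertical axis at the height of the knob's middle, 62 mm above the bench; axes as the rail's. The lever's hub below it tops out 10 mm below this point.
- block_1: aluminium port block, 42 (its x) x 44 (its y) x 30 mm high; on top a central steel spigot 18 mm diameter, 26 mm high, tip bevelled, two black O-rings. Underneath two square sockets 10.6 mm wide, 12 mm deep, 13 mm either side of centre along its y, fit a station's studs (half a turn makes no difference). Origin: centre of the underside; z up. 0.18 kg. May be absent.
- block_2: aluminium port block, 42 (its x) x 44 (its y) x 30 mm high; on top a central steel spigot 18 mm diameter, 26 mm high, tip bevelled, two black O-rings. Underneath two square sockets 10.6 mm wide, 12 mm deep, 13 mm either side of centre along its y, fit a station's studs (half a turn makes no difference). Origin: centre of the underside; z up. 0.18 kg. May be absent.
- block_3: aluminium port block, 42 (its x) x 44 (its y) x 30 mm high; on top a central steel spigot 18 mm diameter, 26 mm high, tip bevelled, two black O-rings. Underneath two square sockets 10.6 mm wide, 12 mm deep, 13 mm either side of centre along its y, fit a station's studs (half a turn makes no difference). Origin: centre of the underside; z up. 0.18 kg. May be absent.
- block_4: aluminium port block, 42 (its x) x 44 (its y) x 30 mm high; on top a central steel spigot 18 mm diameter, 26 mm high, tip bevelled, two black O-rings. Underneath two square sockets 10.6 mm wide, 12 mm deep, 13 mm either side of centre along its y, fit a station's studs (half a turn makes no difference). Origin: centre of the underside; z up. 0.18 kg. May be absent.
- canister_1: plain steel sample canister, 34 mm diameter (up to 58 mm high), 70 mm tall, closed 26 mm wide top, dark band near the bottom. A bore 20.6 mm wide, 30 mm deep, in its underside fits over a spigot; fully home, its rim stands flat on the block's top (30 mm above the block's origin). Origin: centre of the open bottom rim; z up. 0.12 kg.
- canister_2: plain steel sample canister, 34 mm diameter (up to 58 mm high), 70 mm tall, closed 26 mm wide top, dark band near the bottom. A bore 20.6 mm wide, 30 mm deep, in its underside fits over a spigot; fully home, its rim stands flat on the block's top (30 mm above the block's origin). Origin: centre of the open bottom rim; z up. 0.12 kg.
- canister_3: plain steel sample canister, 34 mm diameter (up to 58 mm high), 70 mm tall, closed 26 mm wide top, dark band near the bottom. A bore 20.6 mm wide, 30 mm deep, in its underside fits over a spigot; fully home, its rim stands flat on the block's top (30 mm above the block's origin). Origin: centre of the open bottom rim; z up. 0.12 kg.
- canister_4: plain steel sample canister, 34 mm diameter (up to 58 mm high), 70 mm tall, closed 26 mm wide top, dark band near the bottom. A bore 20.6 mm wide, 30 mm deep, in its underside fits over a spigot; fully home, its rim stands flat on the block's top (30 mm above the block's origin). Origin: centre of the open bottom rim; z up. 0.12 kg.
- rack: white canister rack, fixed, 116 x 116 x 24 mm, with four square wells 37 mm wide, 14 mm deep (floors 10 mm above the bench), 29 mm either side of the middle in x and y. A canister stands in each at the start, open end down. Origin: centre of the underside.
- mat: black rubber mat, fixed, 124 x 132 x 3 mm, on which the port blocks stand at the start. Origin: centre of the underside.
- cable_top (a point): top of the fixed black stage's motor and its grey cables that overhang the bench between the rail and the right-hand side: 310 mm above the bench. Everything behind this point (from 20 mm nearer the robot onwards), 50 mm either side of it, is blocked from the bench up to this height. Pass above it or in front of it.
- spare_knob: orange clamp knob, 26 mm diameter, 32 mm high, standing stud up; a bystander. Origin: centre of the underside.
- kf_blank: round grey blank flange, 55 mm diameter, 9 mm thick, lying flat; a bystander. Origin: centre of the underside.
- torch: black pocket torch, 102 mm long, 25 mm thick, lying; a bystander. Origin: centre of the underside.

How it is judged (in metres and radians):
On the way, in this order (a step that is already met when the one before it is completed fails the run):
1. every block is pressed home on a station and carries a canister fully home, the cock still closed (angle between the y axis of each of block_1, block_2, block_3, block_4 and the y axis of manifold, either way round below 0.08 rad and ((horizontal distance between block_1 and station_1 below 0.003 m and z of block_1 in the frame of station_1 below 0.002 m) or (horizontal distance between block_1 and station_2 below 0.003 m and z of block_1 in the frame of station_2 below 0.002 m) or (horizontal distance between block_1 and station_3 below 0.003 m and z of block_1 in the frame of station_3 below 0.002 m) or (horizontal distance between block_1 and station_4 below 0.003 m and z of block_1 in the frame of station_4 below 0.002 m)) and ((horizontal distance between canister_1 and block_1 below 0.004 m and z of canister_1 in the frame of block_1 below 0.0325 m) or (horizontal distance between canister_2 and block_1 below 0.004 m and z of canister_2 in the frame of block_1 below 0.0325 m) or (horizontal distance between canister_3 and block_1 below 0.004 m and z of canister_3 in the frame of block_1 below 0.0325 m) or (horizontal distance between canister_4 and block_1 below 0.004 m and z of canister_4 in the frame of block_1 below 0.0325 m)) and ((horizontal distance between block_2 and station_1 below 0.003 m and z of block_2 in the frame of station_1 below 0.002 m) or (horizontal distance between block_2 and station_2 below 0.003 m and z of block_2 in the frame of station_2 below 0.002 m) or (horizontal distance between block_2 and station_3 below 0.003 m and z of block_2 in the frame of station_3 below 0.002 m) or (horizontal distance between block_2 and station_4 below 0.003 m and z of block_2 in the frame of station_4 below 0.002 m)) and ((horizontal distance between canister_1 and block_2 below 0.004 m and z of canister_1 in the frame of block_2 below 0.0325 m) or (horizontal distance between canister_2 and block_2 below 0.004 m and z of canister_2 in the frame of block_2 below 0.0325 m) or (horizontal distance between canister_3 and block_2 below 0.004 m and z of canister_3 in the frame of block_2 below 0.0325 m) or (horizontal distance between canister_4 and block_2 below 0.004 m and z of canister_4 in the frame of block_2 below 0.0325 m)) and ((horizontal distance between block_3 and station_1 below 0.003 m and z of block_3 in the frame of station_1 below 0.002 m) or (horizontal distance between block_3 and station_2 below 0.003 m and z of block_3 in the frame of station_2 below 0.002 m) or (horizontal distance between block_3 and station_3 below 0.003 m and z of block_3 in the frame of station_3 below 0.002 m) or (horizontal distance between block_3 and station_4 below 0.003 m and z of block_3 in the frame of station_4 below 0.002 m)) and ((horizontal distance between canister_1 and block_3 below 0.004 m and z of canister_1 in the frame of block_3 below 0.0325 m) or (horizontal distance between canister_2 and block_3 below 0.004 m and z of canister_2 in the frame of block_3 below 0.0325 m) or (horizontal distance between canister_3 and block_3 below 0.004 m and z of canister_3 in the frame of block_3 below 0.0325 m) or (horizontal distance between canister_4 and block_3 below 0.004 m and z of canister_4 in the frame of block_3 below 0.0325 m)) and ((horizontal distance between block_4 and station_1 below 0.003 m and z of block_4 in the frame of station_1 below 0.002 m) or (horizontal distance between block_4 and station_2 below 0.003 m and z of block_4 in the frame of station_2 below 0.002 m) or (horizontal distance between block_4 and station_3 below 0.003 m and z of block_4 in the frame of station_3 below 0.002 m) or (horizontal distance between block_4 and station_4 below 0.003 m and z of block_4 in the frame of station_4 below 0.002 m)) and ((horizontal distance between canister_1 and block_4 below 0.004 m and z of canister_1 in the frame of block_4 below 0.0325 m) or (horizontal distance between canister_2 and block_4 below 0.004 m and z of canister_2 in the frame of block_4 below 0.0325 m) or (horizontal distance between canister_3 and block_4 below 0.004 m and z of canister_3 in the frame of block_4 below 0.0325 m) or (horizontal distance between canister_4 and block_4 below 0.004 m and z of canister_4 in the frame of block_4 below 0.0325 m)) and value of joint cock below 0.5 rad), for 0.3 s.
2. then the cock is turned fully open (value of joint cock above 1.45 rad), for 0.3 s.
At the end, for the whole second after the job is handed in: Each block sits on a station (centre within 3 mm, underside within 2 mm of the rail, aligned within 0.08 rad) and carries a canister (centred within 4 mm, rim within 2.5 mm of the block's top); other canisters stand in the rack; cock open beyond 1.45 rad; all at rest (angle between the y axis of each of block_1, block_2, block_3, block_4 and the y axis of manifold, either way round below 0.08 rad and ((horizontal distance between block_1 and station_1 below 0.003 m and z of block_1 in the frame of station_1 below 0.002 m) or (horizontal distance between block_1 and station_2 below 0.003 m and z of block_1 in the frame of station_2 below 0.002 m) or (horizontal distance between block_1 and station_3 below 0.003 m and z of block_1 in the frame of station_3 below 0.002 m) or (horizontal distance between block_1 and station_4 below 0.003 m and z of block_1 in the frame of station_4 below 0.002 m)) and ((horizontal distance between canister_1 and block_1 below 0.004 m and z of canister_1 in the frame of block_1 below 0.0325 m) or (horizontal distance between canister_2 and block_1 below 0.004 m and z of canister_2 in the frame of block_1 below 0.0325 m) or (horizontal distance between canister_3 and block_1 below 0.004 m and z of canister_3 in the frame of block_1 below 0.0325 m) or (horizontal distance between canister_4 and block_1 below 0.004 m and z of canister_4 in the frame of block_1 below 0.0325 m)) and ((horizontal distance between block_2 and station_1 below 0.003 m and z of block_2 in the frame of station_1 below 0.002 m) or (horizontal distance between block_2 and station_2 below 0.003 m and z of block_2 in the frame of station_2 below 0.002 m) or (horizontal distance between block_2 and station_3 below 0.003 m and z of block_2 in the frame of station_3 below 0.002 m) or (horizontal distance between block_2 and station_4 below 0.003 m and z of block_2 in the frame of station_4 below 0.002 m)) and ((horizontal distance between canister_1 and block_2 below 0.004 m and z of canister_1 in the frame of block_2 below 0.0325 m) or (horizontal distance between canister_2 and block_2 below 0.004 m and z of canister_2 in the frame of block_2 below 0.0325 m) or (horizontal distance between canister_3 and block_2 below 0.004 m and z of canister_3 in the frame of block_2 below 0.0325 m) or (horizontal distance between canister_4 and block_2 below 0.004 m and z of canister_4 in the frame of block_2 below 0.0325 m)) and ((horizontal distance between block_3 and station_1 below 0.003 m and z of block_3 in the frame of station_1 below 0.002 m) or (horizontal distance between block_3 and station_2 below 0.003 m and z of block_3 in the frame of station_2 below 0.002 m) or (horizontal distance between block_3 and station_3 below 0.003 m and z of block_3 in the frame of station_3 below 0.002 m) or (horizontal distance between block_3 and station_4 below 0.003 m and z of block_3 in the frame of station_4 below 0.002 m)) and ((horizontal distance between canister_1 and block_3 below 0.004 m and z of canister_1 in the frame of block_3 below 0.0325 m) or (horizontal distance between canister_2 and block_3 below 0.004 m and z of canister_2 in the frame of block_3 below 0.0325 m) or (horizontal distance between canister_3 and block_3 below 0.004 m and z of canister_3 in the frame of block_3 below 0.0325 m) or (horizontal distance between canister_4 and block_3 below 0.004 m and z of canister_4 in the frame of block_3 below 0.0325 m)) and ((horizontal distance between block_4 and station_1 below 0.003 m and z of block_4 in the frame of station_1 below 0.002 m) or (horizontal distance between block_4 and station_2 below 0.003 m and z of block_4 in the frame of station_2 below 0.002 m) or (horizontal distance between block_4 and station_3 below 0.003 m and z of block_4 in the frame of station_3 below 0.002 m) or (horizontal distance between block_4 and station_4 below 0.003 m and z of block_4 in the frame of station_4 below 0.002 m)) and ((horizontal distance between canister_1 and block_4 below 0.004 m and z of canister_1 in the frame of block_4 below 0.0325 m) or (horizontal distance between canister_2 and block_4 below 0.004 m and z of canister_2 in the frame of block_4 below 0.0325 m) or (horizontal distance between canister_3 and block_4 below 0.004 m and z of canister_3 in the frame of block_4 below 0.0325 m) or (horizontal distance between canister_4 and block_4 below 0.004 m and z of canister_4 in the frame of block_4 below 0.0325 m)) and ((horizontal distance between canister_1 and rack below 0.055 m and height (world z) of canister_1 below 0.014 m and angle between canister_1's own z axis and vertical below 0.1 rad) or (horizontal distance between canister_1 and block_1 below 0.004 m and z of canister_1 in the frame of block_1 below 0.0325 m) or (horizontal distance between canister_1 and block_2 below 0.004 m and z of canister_1 in the frame of block_2 below 0.0325 m) or (horizontal distance between canister_1 and block_3 below 0.004 m and z of canister_1 in the frame of block_3 below 0.0325 m) or (horizontal distance between canister_1 and block_4 below 0.004 m and z of canister_1 in the frame of block_4 below 0.0325 m)) and ((horizontal distance between canister_2 and rack below 0.055 m and height (world z) of canister_2 below 0.014 m and angle between canister_2's own z axis and vertical below 0.1 rad) or (horizontal distance between canister_2 and block_1 below 0.004 m and z of canister_2 in the frame of block_1 below 0.0325 m) or (horizontal distance between canister_2 and block_2 below 0.004 m and z of canister_2 in the frame of block_2 below 0.0325 m) or (horizontal distance between canister_2 and block_3 below 0.004 m and z of canister_2 in the frame of block_3 below 0.0325 m) or (horizontal distance between canister_2 and block_4 below 0.004 m and z of canister_2 in the frame of block_4 below 0.0325 m)) and ((horizontal distance between canister_3 and rack below 0.055 m and height (world z) of canister_3 below 0.014 m and angle between canister_3's own z axis and vertical below 0.1 rad) or (horizontal distance between canister_3 and block_1 below 0.004 m and z of canister_3 in the frame of block_1 below 0.0325 m) or (horizontal distance between canister_3 and block_2 below 0.004 m and z of canister_3 in the frame of block_2 below 0.0325 m) or (horizontal distance between canister_3 and block_3 below 0.004 m and z of canister_3 in the frame of block_3 below 0.0325 m) or (horizontal distance between canister_3 and block_4 below 0.004 m and z of canister_3 in the frame of block_4 below 0.0325 m)) and ((horizontal distance between canister_4 and rack below 0.055 m and height (world z) of canister_4 below 0.014 m and angle between canister_4's own z axis and vertical below 0.1 rad) or (horizontal distance between canister_4 and block_1 below 0.004 m and z of canister_4 in the frame of block_1 below 0.0325 m) or (horizontal distance between canister_4 and block_2 below 0.004 m and z of canister_4 in the frame of block_2 below 0.0325 m) or (horizontal distance between canister_4 and block_3 below 0.004 m and z of canister_4 in the frame of block_3 below 0.0325 m) or (horizontal distance between canister_4 and block_4 below 0.004 m and z of canister_4 in the frame of block_4 below 0.0325 m)) and value of joint cock above 1.45 rad and linear speed of each of block_1, block_2, block_3, block_4, canister_1, canister_2, canister_3, canister_4 below 0.01 m/s); the robot touches nothing.
It fails at once if the spare knob, the blank flange or the torch is disturbed (moved more than 25 mm) (distance of any of spare_knob, kf_blank, torch from where it was at the start of the episode above 0.025 m).
Of block_1, block_2, block_3, block_4 only 3 to 4 are there at a start; the rules pass over those that are not, and their reading is None.
At some moment in a run one of block_1, block_2 may be knocked a few centimetres aside while the robot is not near it.
It also fails if it takes over 210 s, if anything falls off the work surface, if the arm or the gripper's body presses on something with over 40 N, if the wrist force passes 120 N, or if a joint passes its speed limit or range.

## Working session

There is one attempt and no reset: what is moved stays moved. The work goes in short steps, Python scripts to look and compute and a tool call to move; the robot and the scene stay as the last step left them, time stands still between calls to the robot, and variables do not carry over. Pictures are saved under pics/ and viewed, at most 14 in all, crops included, and the job is handed in when it is done.

Besides the shell and the picture viewer there is one more tool, called after ">>>" as name(argument=value, ...) on one line, values as JSON. jog_arm: Moves the arm, as the interface text tells. Its arguments: {"type":"object","properties":{"targets":{"type":"array"}},"required":["targets"]}

```bash
mkdir -p pics; cat > h.py <<'E'
import numpy as np, cv2
from cell import arm
from scipy.spatial.transform import Rotation as R
def pose():
    o=arm.get_obs(); q=np.array(o['ee_rot']); T=np.eye(4)
    T[:3,:3]=R.from_quat(q[[1,2,3,0]]).as_matrix(); T[:3,3]=o['ee_pos']; return T
def grab(name):
    T=pose(); f=arm.grab_frame(name)
    f['W']=T@f['T_tool_cam'] if name=='wrist' else f['world_from_camera']; return f
def cloud(f):
    z=f['range_z']; K=f['camera_matrix']; v,u=np.mgrid[:z.shape[0],:z.shape[1]]
    p=np.stack([(u-K[0,2])/K[0,0]*z,-(v-K[1,2])/K[1,1]*z,-z],-1)
    P=p@f['W'][:3,:3].T+f['W'][:3,3]; P[z<=0]=np.nan; return P
E
python3 - <<'E'
from h import *
np.set_printoptions(precision=3,suppress=True)
print(arm.get_obs())
for n in('top','side'):
    f=grab(n); cv2.imwrite(f'pics/{n}0.png',f['color']); np.savez(f'{n}0.npz',**{k:f[k] for k in('color','range_z','camera_matrix','W')})
    print(f['W'],f['camera_matrix'],[k for k in f])
E
```

```text
{'clock': 0.0, 'qpos': array([ 1.086,  0.478,  0.022,  1.556, -0.012,  1.109, -0.083]), 'dq': array([-0.001,  0.   , -0.   ,  0.001,  0.003, -0.001,  0.001]), 'joint_efforts': array([  0.   , -58.284,   1.535, -27.261,  -0.054,   0.017,   0.   ]), 'ee_pos': array([ 248.12 , -627.107,  232.694]), 'ee_rot': array([-0.001,  0.982,  0.187, -0.   ]), 'contact_force': array([ 0.46 ,  0.083, -0.293]), 'wrist_torque': array([ 0.027, -0.04 , -0.02 ]), 'finger_force': 0.0, 'gripper_width': 1.0014977129732625}
[[   0.007    0.989   -0.147  287.473]
 [  -1.       0.009    0.009   85.886]
 [   0.01     0.147    0.989 1483.892]
 [   0.       0.       0.       1.   ]] [[440.528   0.    273.679]
 [  0.    440.528 220.877]
 [  0.      0.      1.   ]] ['color', 'range_z', 'camera_matrix', 'world_from_camera', 'W']
[[    0.998     0.033    -0.057   426.133]
 [   -0.065     0.607    -0.792 -1131.083]
 [    0.008     0.794     0.608  1127.693]
 [    0.        0.        0.        1.   ]] [[489.068   0.    280.655]
 [  0.    489.068 215.746]
 [  0.      0.      1.   ]] ['color', 'range_z', 'camera_matrix', 'world_from_camera', 'W']
```

View pics/top0.png

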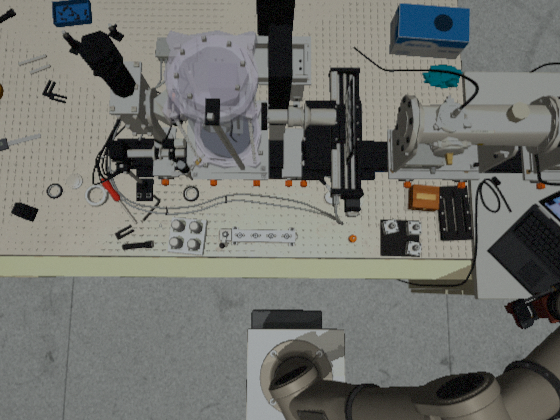

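View pics/side0.png

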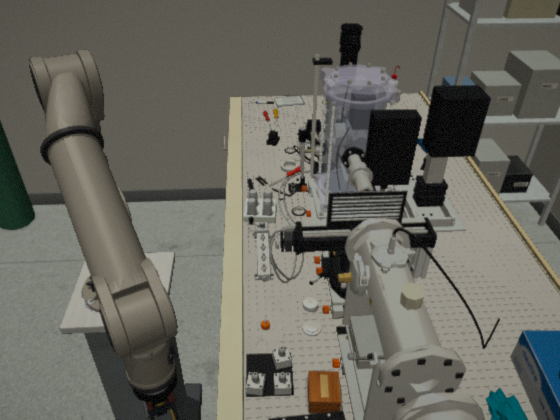

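```bash
python3 - <<'E'
from h import *
np.set_printoptions(precision=1,suppress=True)
f=dict(np.load('top0.npz')); P=cloud(f)
for n,(u,v) in dict(rack=(187,236),railL=(225,240),s=(258,237),railR=(294,237),b1=(391,226),b2=(414,228),b3=(414,248),knob=(352,238),stage=(347,190),mat=(392,245),stage_front=(352,208),kfb=(191,193)).items(): print(n,P[v,u])
c=f['color']
a=cv2.resize(c[200:270,115:305],None,fx=4,fy=4,interpolation=3); b=cv2.resize(c[200:270,310:450],None,fx=4,fy=4,interpolation=3)
b=cv2.copyMakeBorder(b,0,0,0,a.shape[1]-b.shape[1],0); cv2.imwrite('pics/crop0.png',np.vstack([a,b]))
E
```

```text
rack [451.4 361.6  22.7]
railL [436.2 232.1  50.3]
s [449.6 125.1  27. ]
railR [451.    5.2  23.9]
b1 [ 485.8 -310.3   59.9]
b2 [ 481.6 -389.7   47.2]
b3 [ 415.  -385.4   52.3]
knob [ 449.8 -189.4   19. ]
stage [ 549.9 -124.2  306.4]
mat [ 429.2 -328.1    0.6]
stage_front [ 500.5 -137.5  303.2]
kfb [601.3 356.6   5.6]
```

View pics/crop0.png

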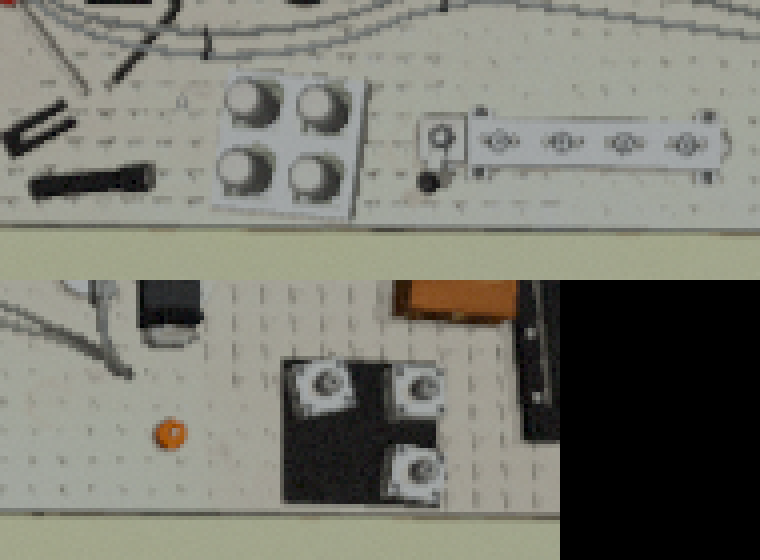

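>>> jog_arm(targets=[{"tx": 30, "ty": 35, "tz": 40, "az": 0.149}, {"tx": 60, "ty": 70, "tz": 80, "az": 0.298}, {"tx": 90, "ty": 105, "tz": 100, "az": 0.447}, {"tx": 120, "ty": 140, "tz": 100, "az": 0.596}, {"tx": 150, "ty": 180, "tz": 100, "az": 0.745}, {"tx": 180, "ty": 220, "tz": 100, "az": 0.894}, {"tx": 195, "ty": 250, "tz": 100, "az": 1.043}, {"tx": 195, "ty": 270, "tz": 100, "az": 1.192}])

```text
invalid input
```

```bash
cat >> h.py <<'E'
def snap(i,name='wrist'):
    f=grab(name); cv2.imwrite(f'pics/{name}{i}.png',f['color'])
    np.savez(f'{name}{i}.npz',**{k:f[k] for k in('color','range_z','camera_matrix','W')}); return f
def yaw(T): return np.arctan2(T[1,0],T[0,0])
E
python3 - <<'E'
from h import *
np.set_printoptions(precision=3,suppress=True)
T=pose();print(T,yaw(T),arm.get_obs()['qpos']); f=snap(1); print(f['T_tool_cam'],f['camera_matrix'])
E
```

```text
[[   0.93     0.368   -0.001  248.147]
 [   0.368   -0.93     0.002 -627.16 ]
 [  -0.      -0.002   -1.     232.762]
 [   0.       0.       0.       1.   ]] 0.37676363995309825 [ 1.086  0.478  0.022  1.556 -0.012  1.109 -0.083]
[[   0.001    0.969    0.248   67.387]
 [   1.      -0.001    0.001    0.782]
 [   0.001    0.248   -0.969 -151.824]
 [   0.       0.       0.       1.   ]] [[352.169   0.    282.71 ]
 [  0.    352.169 203.737]
 [  0.      0.      1.   ]]
```

View pics/wrist1.png

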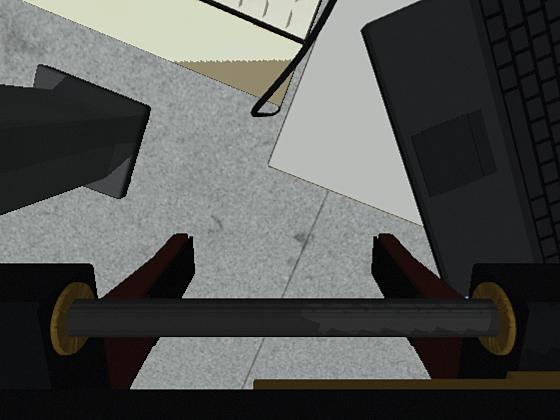

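>>> jog_arm(targets=[{"tx": 30, "ty": 35, "tz": 40, "ax": 0, "ay": 0, "az": 0.149, "jaw": 87}, {"tx": 60, "ty": 70, "tz": 80, "ax": 0, "ay": 0, "az": 0.298, "jaw": 87}, {"tx": 90, "ty": 105, "tz": 100, "ax": 0, "ay": 0, "az": 0.447, "jaw": 87}, {"tx": 120, "ty": 140, "tz": 100, "ax": 0, "ay": 0, "az": 0.596, "jaw": 87}, {"tx": 150, "ty": 180, "tz": 100, "ax": 0, "ay": 0, "az": 0.745, "jaw": 87}, {"tx": 180, "ty": 220, "tz": 100, "ax": 0, "ay": 0, "az": 0.894, "jaw": 87}, {"tx": 195, "ty": 240, "tz": 100, "ax": 0, "ay": 0, "az": 1.043, "jaw": 87}, {"tx": 195, "ty": 240, "tz": 100, "ax": 0, "ay": 0, "az": 1.192, "jaw": 87}])

```text
clock: 0.95
ee_pos: [448.1, -380.8, 333.9]
ee_rot: [-0.0, 0.702, 0.712, 0.002]
contact_force: [-0.2, 0.5, -0.9]
gripper_width: 0.992
finger_force: 0.0
```

```bash
python3 - <<'E'
from h import *
np.set_printoptions(precision=3,suppress=True)
T=pose();print(T,yaw(T),arm.get_obs()['qpos']); f=snap(1)
E
```

```text
[[  -0.015    1.       0.002  448.101]
 [   1.       0.015    0.003 -380.829]
 [   0.003    0.002   -1.     333.936]
 [   0.       0.       0.       1.   ]] 1.5856980884278156 [ 0.852  0.276 -0.315  1.625  0.085  1.254  0.537]
```

View pics/wrist1.png

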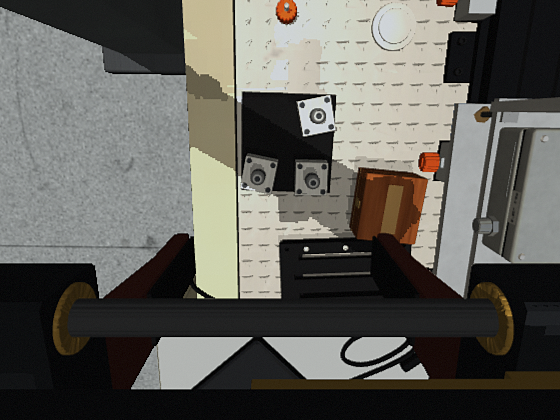

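```bash
cat >> h.py <<'E'
def rects(P,z0,z1,box,amin=150,amax=1e9):
    m=(P[...,2]>z0)&(P[...,2]<z1)&(P[...,0]>box[0])&(P[...,0]<box[1])&(P[...,1]>box[2])&(P[...,1]<box[3])
    n,L,s,c=cv2.connectedComponentsWithStats(m.astype(np.uint8)); out=[]
    for i in range(1,n):
        if amin<=s[i,4]<=amax:
            q=P[L==i]; r=cv2.minAreaRect(q[:,:2].astype(np.float32)); a=(r[2]+45)%90-45
            print('rect c',np.round(r[0],1),'size',np.round(r[1],1),'ang',round(a,1),'z',round(np.median(q[:,2]),1),'n',s[i,4],'px',np.round(c[i])); out.append((r,q))
    return out
E
python3 - <<'E'
from h import *
f=dict(np.load('wrist1.npz'))
P=cloud(f)
rects(P,26,40,(380,530,-440,-270)); print('spig'); rects(P,50,70,(380,530,-440,-270),20)
print('mat');
for u,v in((260,130),(300,50)): print(P[v,u])
E
```

```text
rect c [ 489.6 -314.3] size [42.1 43.8] ang 11.9 z 33.6 n 1021 px [316. 115.]
rect c [ 417.2 -390.2] size [44.3 41.9] ang -11.0 z 33.6 n 901 px [258. 173.]
rect c [ 486.  -394.3] size [41.8 44.4] ang 0.2 z 33.6 n 895 px [310. 177.]
spig
rect c [ 489.3 -314. ] size [17.3 17.4] ang -42.6 z 58.1 n 192 px [318. 115.]
rect c [ 417.4 -389.7] size [17.  17.4] ang -2.3 z 58.2 n 179 px [257. 177.]
rect c [ 485.9 -393.9] size [17.6 16.9] ang 43.6 z 58.0 n 171 px [312. 181.]
mat
[ 417.90552005 -334.52923686    3.92393482]
[ 4.68912180e+02 -2.33367302e+02 -1.26958741e-01]
```

```bash
python3 - <<'E'
from h import *
P=np.concatenate([cloud(dict(np.load(n))).reshape(-1,3) for n in('wrist1.npz','top0.npz')]); P=P[~np.isnan(P[:,0])]
print('rows y, cols x from 500 step 20: max z')
for y in range(-480,420,30):
    print(y,[int(P[(P[:,0]>x)&(P[:,0]<=x+20)&(P[:,1]>y)&(P[:,1]<=y+30)][:,2].max(initial=-1)) for x in range(480,620,20)])
f=dict(np.load('top0.npz')); Q=cloud(f)
print('rail'); rects(Q,17,27,(400,500,-20,260)); print('canisters'); rects(Q,74,84,(380,530,280,450),20);print('rack'); rects(Q,20,27,(380,530,280,450)); print('knob'); rects(Q,66,78,(380,480,180,280),5)
E
```

```text
rows y, cols x from 500 step 20: max z
-480 [11, 9, 12, 59, 60, 59, 61]
-450 [8, 9, 9, 59, 61, 61, 61]
-420 [396, 42, 9, 62, 59, 64, 59]
-390 [433, 429, 8, 54, 56, 60, 388]
-360 [443, 428, 10, 10, 6, 7, 64]
-330 [65, 43, 9, 12, 6, 7, 7]
-300 [40, 40, 9, 9, 8, 6, 8]
-270 [8, 8, 7, 8, 7, 9, 8]
-240 [7, 13, 14, 7, 14, 15, 11]
-210 [10, 7, 7, 8, 12, 12, 62]
-180 [303, 304, 312, 313, 304, 305, 303]
-150 [307, 309, 315, 316, 294, 293, 411]
-120 [291, 298, 315, 314, 307, 309, 410]
-90 [6, 298, 301, 308, 309, 307, 310]
-60 [7, 8, 67, 70, 49, 10, 7]
-30 [9, 9, 46, 55, 57, 9, 70]
0 [12, 9, 8, 34, 42, 38, 64]
30 [10, 6, 7, 28, 39, 35, 65]
60 [7, 9, 11, 24, 23, 30, 8]
90 [9, 10, 6, 9, 22, 18, 6]
120 [8, 7, 8, 7, 19, 19, 70]
150 [7, 9, 7, 10, 16, 15, 476]
180 [16, 10, 9, 7, 15, 15, 662]
210 [15, 10, 6, 6, 18, 19, 660]
240 [8, 9, 9, 8, 14, 21, 65]
270 [7, 22, 10, 15, 17, 12, 319]
300 [84, 34, 10, 15, 17, 382, 382]
330 [86, 30, 14, 18, 13, 300, 374]
360 [88, 76, 12, 18, 8, 298, 303]
390 [87, 68, 14, 14, 9, 8, 6]
rail
rect c [457.  104.8] size [219.6  40.7] ang -0.3 z 22.9 n 619 px [263. 235.]
canisters
rect c [485.7 390. ] size [27.4 27. ] ang -44.6 z 79.3 n 52 px [175. 224.]
rect c [478.7 331.4] size [25.1 28.7] ang -26.1 z 79.9 n 54 px [194. 225.]
rect c [428.2 393.2] size [26.9 24.9] ang -43.5 z 79.4 n 57 px [174. 241.]
rect c [422.8 337.5] size [24.5 25.5] ang -26.6 z 80.4 n 43 px [191. 243.]
rack
rect c [453.9 363.1] size [117.  116.2] ang -5.2 z 24.1 n 398 px [189. 235.]
knob
rect c [418.1 241.3] size [15.2 15.9] ang -31.5 z 72.0 n 20 px [222. 245.]
```

>>> jog_arm(targets=[{"tx": 15, "ty": 20, "tz": -40, "ax": 0, "ay": 0, "az": 0.1, "jaw": 70}, {"tx": 30, "ty": 40, "tz": -80, "ax": 0, "ay": 0, "az": 0.19, "jaw": 70}, {"tx": 41, "ty": 66, "tz": -120, "ax": 0, "ay": 0, "az": 0.19, "jaw": 65}, {"tx": 41, "ty": 66, "tz": -160, "ax": 0, "ay": 0, "az": 0.19, "jaw": 65}, {"tx": 41, "ty": 66, "tz": -180, "ax": 0, "ay": 0, "az": 0.19, "jaw": 65}, {"tx": 41, "ty": 66, "tz": -180, "ax": 0, "ay": 0, "az": 0.19, "jaw": 65}, {"tx": 41, "ty": 66, "tz": -180, "ax": 0, "ay": 0, "az": 0.19, "jaw": 65}])

```text
clock: 1.7
ee_pos: [484.1, -322.5, 154.0]
ee_rot: [-0.0, 0.639, 0.769, -0.0]
contact_force: [1.0, -0.4, 0.3]
gripper_width: 0.742
finger_force: 0.0
```

```bash
python3 - <<'E'
from h import *
T=pose();print(T[:3,3],np.degrees(yaw(T))-90,arm.get_obs()['dq'])
f=snap(2); P=cloud(f); rects(P,28,40,(380,530,-440,-270)); rects(P,50,70,(380,530,-440,-270),20)
print(pose()[:3,3])
E
```

```text
[ 484.11633878 -322.54300771  153.96989989] 10.604727774307108 [ 0.00138645 -0.0242233  -0.00998406 -0.02305227 -0.00138914 -0.00201614
  0.00670334]
rect c [ 489.5 -314.5] size [41.5 44.2] ang 12.1 z 33.7 n 2324 px [291. 189.]
rect c [ 401.1 -386.5] size [46.7 16. ] ang -23.2 z 33.5 n 637 px [175. 249.]
rect c [ 486.3 -392.2] size [40.9 42.2] ang -0.3 z 33.5 n 1657 px [269. 274.]
rect c [ 489.7 -314.3] size [17.7 17.9] ang -18.9 z 58.2 n 489 px [292. 197.]
rect c [ 485.6 -390.7] size [17.7 11.1] ang 6.8 z 57.1 n 316 px [268. 290.]
[ 484.81015781 -322.72836135  154.88370308]
```

>>> jog_arm(targets=[{"tx": 5, "ty": 7, "tz": -45, "ax": 0, "ay": 0, "az": 0.024, "jaw": 65}, {"tx": 5, "ty": 7, "tz": -90, "ax": 0, "ay": 0, "az": 0.024, "jaw": 65}, {"tx": 5, "ty": 7, "tz": -125, "ax": 0, "ay": 0, "az": 0.024, "jaw": 65}, {"tx": 5, "ty": 7, "tz": -137.5, "ax": 0, "ay": 0, "az": 0.024, "jaw": 65}, {"tx": 5, "ty": 7, "tz": -137.5, "ax": 0, "ay": 0, "az": 0.024, "jaw": 60}, {"tx": 5, "ty": 7, "tz": -137.5, "ax": 0, "ay": 0, "az": 0.024, "jaw": 30}, {"tx": 5, "ty": 7, "tz": -137.5, "ax": 0, "ay": 0, "az": 0.024, "jaw": 30}, {"tx": 5, "ty": 7, "tz": -137.5, "ax": 0, "ay": 0, "az": 0.024, "jaw": 30}])

```text
clock: 2.55
ee_pos: [490.4, -315.4, 17.8]
ee_rot: [0.001, 0.628, 0.778, 0.0]
contact_force: [-1.1, 0.5, 5.3]
gripper_width: 0.479
finger_force: 30.0
```

>>> jog_arm(targets=[{"tx": 0, "ty": 0, "tz": 0, "ax": 0, "ay": 0, "az": 0, "jaw": 30}, {"tx": 0, "ty": 0, "tz": 20, "ax": 0, "ay": 0, "az": 0, "jaw": 30}])

```text
clock: 2.75
ee_pos: [488.0, -314.1, 35.2]
ee_rot: [-0.002, 0.628, 0.778, -0.0]
contact_force: [-0.2, 0.5, -1.0]
gripper_width: 0.476
finger_force: 30.0
```

>>> jog_arm(targets=[{"tx": 0, "ty": 0, "tz": 45, "ax": 0, "ay": 0, "az": 0, "jaw": 30}, {"tx": 0, "ty": 0, "tz": 90, "ax": 0, "ay": 0, "az": -0.05, "jaw": 30}, {"tx": -5, "ty": 0, "tz": 135, "ax": 0, "ay": 0, "az": -0.1, "jaw": 30}, {"tx": -10, "ty": 0, "tz": 180, "ax": 0, "ay": 0, "az": -0.15, "jaw": 30}, {"tx": -15, "ty": 0, "tz": 225, "ax": 0, "ay": 0, "az": -0.21, "jaw": 30}, {"tx": -20, "ty": 0, "tz": 270, "ax": 0, "ay": 0, "az": -0.21, "jaw": 30}, {"tx": -30, "ty": 5, "tz": 315, "ax": 0, "ay": 0, "az": -0.21, "jaw": 30}, {"tx": -40, "ty": 20, "tz": 350, "ax": 0, "ay": 0, "az": -0.21, "jaw": 30}])

```text
clock: 3.55
ee_pos: [448.7, -295.5, 389.2]
ee_rot: [0.001, 0.707, 0.707, 0.0]
contact_force: [0.1, -0.5, -1.9]
gripper_width: 0.478
finger_force: 30.0
```

>>> jog_arm(targets=[{"tx": 0, "ty": 40, "tz": 10, "ax": 0, "ay": 0, "az": 0, "jaw": 30}, {"tx": 0, "ty": 85, "tz": 15, "ax": 0, "ay": 0, "az": 0, "jaw": 30}, {"tx": 0, "ty": 130, "tz": 15, "ax": 0, "ay": 0, "az": 0, "jaw": 30}, {"tx": 0, "ty": 175, "tz": 15, "ax": 0, "ay": 0, "az": 0, "jaw": 30}, {"tx": 0, "ty": 220, "tz": 15, "ax": 0, "ay": 0, "az": 0, "jaw": 30}, {"tx": 0, "ty": 265, "tz": 15, "ax": 0, "ay": 0, "az": 0, "jaw": 30}, {"tx": 0, "ty": 310, "tz": -20, "ax": 0, "ay": 0, "az": 0, "jaw": 30}, {"tx": 0, "ty": 335, "tz": -60, "ax": 0, "ay": 0, "az": 0, "jaw": 30}])

```text
clock: 4.35
ee_pos: [450.0, 41.5, 330.7]
ee_rot: [0.002, 0.706, 0.709, 0.002]
contact_force: [0.8, -0.6, -2.5]
gripper_width: 0.478
finger_force: 30.0
```

>>> jog_arm(targets=[{"tx": 0, "ty": 0, "tz": 0, "ax": 0, "ay": 0, "az": 0, "jaw": 30}, {"tx": 0, "ty": 0, "tz": 0, "ax": 0, "ay": 0, "az": 0, "jaw": 30}, {"tx": 0, "ty": 0, "tz": 0, "ax": 0, "ay": 0, "az": 0, "jaw": 30}])

```text
clock: 4.65
ee_pos: [450.0, 37.2, 330.4]
ee_rot: [0.001, 0.707, 0.707, 0.0]
contact_force: [0.3, 0.1, -0.8]
gripper_width: 0.472
finger_force: 30.0
```

```bash
python3 - <<'E'
from h import *
T=pose();print(T[:3,3],np.degrees(yaw(T))-90,arm.get_obs()['qpos'])
f=snap(3); P=cloud(f); print('rail');rects(P,18,26,(380,530,-20,260)); print('studs');rects(P,29,35,(420,480,-20,225),5,200);print('knob');rects(P,66,80,(380,480,180,290),10)
E
```

```text
[449.99636125  37.20832009 330.37379333] 0.017800898132648513 [ 0.42232057  0.05658891 -0.65880996  1.89857347  0.03807972  1.19688649
 -0.24926119]
rail
rect c [455.4 106.6] size [220.5  39.6] ang -0.5 z 22.8 n 5297 px [286. 102.]
studs
rect c [456.2 201.7] size [6.6 5.9] ang -0.0 z 31.9 n 37 px [288.  28.]
rect c [455.7 175.3] size [7.2 6.7] ang 0.4 z 31.9 n 37 px [287.  52.]
rect c [455.8 149.5] size [6.6 6.6] ang 42.1 z 31.8 n 34 px [287.  75.]
rect c [455.3 123.4] size [5.9 6.2] ang -0.0 z 32.0 n 32 px [286.  98.]
rect c [455.4  97.8] size [6.2 7.3] ang 0.1 z 32.2 n 33 px [286. 119.]
rect c [454.8  71.7] size [7.3 6.8] ang -28.0 z 32.0 n 32 px [286. 140.]
rect c [454.4  46. ] size [6.4 6.4] ang 0.2 z 31.7 n 30 px [286. 161.]
rect c [454.5  20. ] size [6.5 7. ] ang 0.1 z 31.7 n 31 px [285. 181.]
knob
```

View pics/wrist3.png

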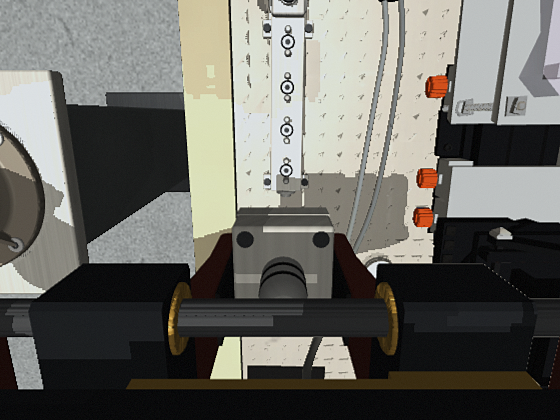

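```bash
python3 - <<'E'
from h import *
f=dict(np.load('wrist3.npz')); P=cloud(f)
r=rects(P,343,352,(420,480,0,80),100)
for _,q in r:
    s=q[q[:,1]>48]; print('x',np.percentile(s[:,0],[1,99]),'y',np.percentile(q[:,1],[99.5]),'z',np.median(s[:,2]))
    for lo in (50,53,56): t=q[(q[:,1]>lo)&(q[:,1]<lo+3)]; print(lo,t[:,0].min(),t[:,0].max())
s=P[250:300,270:310].reshape(-1,3); s=s[(s[:,2]>368)]; print('spigot top',s[:,0].min(),s[:,0].max(),s[:,1].max(),s[:,2].max())
E
```

```text
rect c [450.2  43.8] size [59.7 33.4] ang 0.6 z 346.4 n 6479 px [283. 256.]
x [423.6374527  477.69783833] y [60.20160859] z 346.3399547493928
50 429.2838125202721 471.33759172960015
53 429.441938150181 471.1719239392792
56 429.58075850982095 470.9430954101144
spigot top 445.8525548355997 458.33577363123675 65.91477848989385 414.95474568351733
```

>>> jog_arm(targets=[{"tx": 5.2, "ty": 40, "tz": -40, "ax": 0, "ay": 0, "az": -0.01, "jaw": 30}, {"tx": 5.2, "ty": 80, "tz": -80, "ax": 0, "ay": 0, "az": -0.01, "jaw": 30}, {"tx": 5.2, "ty": 98.4, "tz": -125, "ax": 0, "ay": 0, "az": -0.01, "jaw": 30}, {"tx": 5.2, "ty": 98.4, "tz": -170, "ax": 0, "ay": 0, "az": -0.01, "jaw": 30}, {"tx": 5.2, "ty": 98.4, "tz": -215, "ax": 0, "ay": 0, "az": -0.01, "jaw": 30}, {"tx": 5.2, "ty": 98.4, "tz": -255, "ax": 0, "ay": 0, "az": -0.01, "jaw": 30}, {"tx": 5.2, "ty": 98.4, "tz": -274, "ax": 0, "ay": 0, "az": -0.01, "jaw": 30}, {"tx": 5.2, "ty": 98.4, "tz": -274, "ax": 0, "ay": 0, "az": -0.01, "jaw": 30}])

```text
clock: 5.5
ee_pos: [454.2, 135.1, 53.5]
ee_rot: [-0.001, 0.711, 0.704, -0.002]
contact_force: [-0.2, -0.0, -1.2]
gripper_width: 0.482
finger_force: 30.0
```

>>> jog_arm(targets=[{"tx": 0, "ty": 0, "tz": 0, "ax": 0, "ay": 0, "az": 0, "jaw": 30}, {"tx": 0, "ty": 0, "tz": -3, "ax": 0, "ay": 0, "az": 0, "jaw": 30}])

```text
clock: 5.7
ee_pos: [456.7, 136.8, 54.2]
ee_rot: [0.001, 0.71, 0.704, 0.002]
contact_force: [-0.2, -0.2, -1.7]
gripper_width: 0.477
finger_force: 30.0
```

```bash
python3 - <<'E'
from h import *
T=pose();print(T[:3,3],np.degrees(yaw(T))-90,arm.get_obs()['contact_force'])
f=snap(4); P=cloud(f); rects(P,29,35,(420,480,-20,225),20,900)
E
```

```text
[456.66221107 136.78344402  54.16742766] -0.5383367782826554 [-0.23777233 -0.22227929 -1.71888307]
rect c [456.6 201.3] size [7.1 7.3] ang -0.7 z 31.9 n 206 px [280. 118.]
rect c [456.1 175.4] size [7.6 7.5] ang 39.3 z 31.9 n 194 px [280. 171.]
rect c [455.4  72.2] size [7.5 7.5] ang -0.7 z 31.5 n 145 px [280. 350.]
```

```bash
cat >> h.py <<'E'
def held(P,T,dz=16.5):
    x,y,z=T[:3,3]
    m=(abs(P[...,2]-z-dz)<3.5)&(P[...,1]>y+12)&(P[...,1]<y+30)&(abs(P[...,0]-x)<26); q=P[m]
    ts=[q[(q[:,1]>y+a)&(q[:,1]<y+a+3)][:,0] for a in (13,16,19)]
    print('held: xc',[round((t.min()+t.max())/2,2) for t in ts],'w',[round(np.ptp(t),1) for t in ts],'yc',round(np.percentile(q[:,1],99)-22,2),'z top',round(np.median(q[:,2]),2),'tcp',T[:3,3].round(1))
E
python3 - <<'E'
from h import *
f=dict(np.load('wrist4.npz')); P=cloud(f); T=f['W']@np.linalg.inv(arm.grab_frame('wrist')['T_tool_cam']); held(P,T)
E
```

```text
held: xc [np.float64(457.06), np.float64(457.13), np.float64(457.08)] w [np.float64(41.9), np.float64(41.6), np.float64(41.4)] yc 137.74 z top 70.16 tcp [456.7 136.8  54.2]
```

>>> jog_arm(targets=[{"tx": -1.2, "ty": -1.1, "tz": -5, "ax": 0, "ay": 0, "az": 0, "jaw": 30}, {"tx": -1.2, "ty": -1.1, "tz": -7, "ax": 0, "ay": 0, "az": 0, "jaw": 30}, {"tx": -1.2, "ty": -1.1, "tz": -10, "ax": 0, "ay": 0, "az": 0, "jaw": 30}, {"tx": -1.2, "ty": -1.1, "tz": -12, "ax": 0, "ay": 0, "az": 0, "jaw": 30}, {"tx": -1.2, "ty": -1.1, "tz": -12, "ax": 0, "ay": 0, "az": 0, "jaw": 30}])

```text
clock: 6.3
ee_pos: [454.1, 135.7, 40.3]
ee_rot: [0.0, 0.71, 0.704, 0.001]
contact_force: [3.8, -0.6, -4.5]
gripper_width: 0.48
finger_force: 30.0
```

>>> jog_arm(targets=[{"tx": 0, "ty": 0, "tz": -1.5, "ax": 0, "ay": 0, "az": 0, "jaw": 30}, {"tx": 0, "ty": 0, "tz": -3, "ax": 0, "ay": 0, "az": 0, "jaw": 30}, {"tx": 0, "ty": 0, "tz": -4.5, "ax": 0, "ay": 0, "az": 0, "jaw": 30}, {"tx": 0, "ty": 0, "tz": -5.5, "ax": 0, "ay": 0, "az": 0, "jaw": 30}, {"tx": 0, "ty": 0, "tz": -5.5, "ax": 0, "ay": 0, "az": 0, "jaw": 30}])

```text
clock: 6.8
ee_pos: [454.2, 135.8, 36.7]
ee_rot: [0.001, 0.71, 0.704, 0.0]
contact_force: [-2.8, -2.5, 25.9]
gripper_width: 0.477
finger_force: 30.0
```

>>> jog_arm(targets=[{"tx": 0, "ty": 0, "tz": 3, "ax": 0, "ay": 0, "az": 0, "jaw": 65}, {"tx": 0, "ty": 0, "tz": 3, "ax": 0, "ay": 0, "az": 0, "jaw": 65}, {"tx": 0, "ty": 0, "tz": 3, "ax": 0, "ay": 0, "az": 0, "jaw": 65}, {"tx": 0, "ty": 0, "tz": 40, "ax": 0, "ay": 0, "az": 0, "jaw": 65}, {"tx": 0, "ty": 0, "tz": 85, "ax": 0, "ay": 0, "az": 0, "jaw": 65}, {"tx": 0, "ty": -20, "tz": 130, "ax": 0, "ay": 0, "az": 0, "jaw": 65}, {"tx": 0, "ty": -50, "tz": 170, "ax": 0, "ay": 0, "az": 0, "jaw": 65}, {"tx": 0, "ty": -80, "tz": 210, "ax": 0, "ay": 0, "az": 0, "jaw": 65}])

```text
clock: 7.6
ee_pos: [452.5, 54.9, 245.9]
ee_rot: [-0.001, 0.709, 0.705, -0.0]
contact_force: [1.4, -0.8, -0.4]
gripper_width: 0.739
finger_force: 0.0
```

>>> jog_arm(targets=[{"tx": 0, "ty": -20, "tz": 40, "ax": 0, "ay": 0, "az": 0, "jaw": 65}, {"tx": 0, "ty": -40, "tz": 80, "ax": 0, "ay": 0, "az": 0, "jaw": 65}, {"tx": 0, "ty": -40, "tz": 80, "ax": 0, "ay": 0, "az": 0, "jaw": 65}])

```text
clock: 7.9
ee_pos: [455.6, 13.1, 329.1]
ee_rot: [0.003, 0.712, 0.702, 0.002]
contact_force: [0.3, -0.7, -1.0]
gripper_width: 0.742
finger_force: 0.0
```

```bash
python3 - <<'E'
from h import *
T=pose();print(T[:3,3])
f=snap(5); P=cloud(f); print('studs');rects(P,29,35,(420,480,-20,225),5,200);print('top');rects(P,46,60,(420,480,-20,215));rects(P,18,26,(380,530,-20,260));
E
```

```text
[455.63296724  13.07550308 329.1107515 ]
studs
rect c [455.9 201.5] size [7.6 7.1] ang 40.6 z 31.6 n 46 px [279.   5.]
rect c [455.7 175.8] size [6.6 7. ] ang -0.8 z 31.8 n 40 px [279.  29.]
rect c [455.2  97.8] size [5.9 6.1] ang -0.8 z 31.5 n 32 px [280.  98.]
rect c [454.9  71.6] size [6.1 6.2] ang -0.8 z 31.6 n 32 px [280. 120.]
rect c [454.5  45.8] size [6.3 6.3] ang -0.9 z 31.9 n 32 px [280. 142.]
rect c [454.1  19.9] size [7.8 6.4] ang -0.7 z 31.7 n 31 px [280. 162.]
top
rect c [454.  136.6] size [42.9 41.6] ang -0.7 z 52.8 n 1249 px [278.  62.]
rect c [456.  186.5] size [45.1 40. ] ang -0.5 z 22.9 n 1294 px [279.  21.]
rect c [454.6  56. ] size [118.3  39.8] ang -0.2 z 22.7 n 2704 px [280. 129.]
```

>>> jog_arm(targets=[{"tx": 0, "ty": -5, "tz": 45, "ax": 0, "ay": 0, "az": 0, "jaw": 65}, {"tx": 0, "ty": -40, "tz": 75, "ax": 0, "ay": 0, "az": 0, "jaw": 65}, {"tx": 0, "ty": -85, "tz": 75, "ax": 0, "ay": 0, "az": 0, "jaw": 65}, {"tx": 0, "ty": -130, "tz": 75, "ax": 0, "ay": 0, "az": 0, "jaw": 65}, {"tx": 0, "ty": -175, "tz": 75, "ax": 0, "ay": 0, "az": 0, "jaw": 65}, {"tx": 0, "ty": -220, "tz": 75, "ax": 0, "ay": 0, "az": 0, "jaw": 65}, {"tx": 0, "ty": -265, "tz": 75, "ax": 0, "ay": 0, "az": 0, "jaw": 65}, {"tx": 0, "ty": -310, "tz": 75, "ax": 0, "ay": 0, "az": 0, "jaw": 65}])

```text
clock: 8.75
ee_pos: [453.0, -295.1, 397.4]
ee_rot: [-0.002, 0.709, 0.705, -0.0]
contact_force: [1.2, 0.1, -0.6]
gripper_width: 0.739
finger_force: 0.0
```

>>> jog_arm(targets=[{"tx": 0, "ty": -45, "tz": -20, "ax": 0, "ay": 0, "az": 0, "jaw": 65}, {"tx": 10, "ty": -90, "tz": -50, "ax": 0, "ay": 0, "az": 0, "jaw": 65}, {"tx": 20, "ty": -110, "tz": -95, "ax": 0, "ay": 0, "az": 0, "jaw": 65}, {"tx": 25, "ty": -110, "tz": -140, "ax": 0, "ay": 0, "az": 0, "jaw": 65}, {"tx": 25, "ty": -110, "tz": -160, "ax": 0, "ay": 0, "az": 0, "jaw": 65}, {"tx": 25, "ty": -110, "tz": -160, "ax": 0, "ay": 0, "az": 0, "jaw": 65}, {"tx": 25, "ty": -110, "tz": -160, "ax": 0, "ay": 0, "az": 0, "jaw": 65}, {"tx": 25, "ty": -110, "tz": -160, "ax": 0, "ay": 0, "az": 0, "jaw": 65}])

```text
clock: 9.55
ee_pos: [479.4, -404.4, 241.2]
ee_rot: [0.001, 0.71, 0.705, 0.0]
contact_force: [0.4, -0.3, 0.5]
gripper_width: 0.739
finger_force: 0.0
```

```bash
python3 - <<'E'
from h import *
T=pose();print(T[:3,3],np.degrees(yaw(T))-90)
f=snap(6); P=cloud(f); rects(P,26,40,(380,550,-460,-200));rects(P,50,70,(380,550,-460,-200),20)
print(pose()[:3,3])
E
```

```text
[ 479.38597731 -404.38873915  241.22570982] -0.41508001781375015
rect c [ 417.3 -390.5] size [44.4 42.3] ang -10.9 z 33.7 n 1448 px [223. 166.]
rect c [ 486.  -394.3] size [43.9 41.9] ang -0.5 z 33.7 n 1427 px [288. 169.]
rect c [ 417.7 -390.1] size [17.3 17.7] ang -5.0 z 58.1 n 286 px [218. 170.]
rect c [ 486.1 -394.2] size [17.3 17.8] ang 26.9 z 58.4 n 277 px [289. 174.]
rect c [ 548.5 -441.9] size [35.2  3. ] ang -2.3 z 52.2 n 83 px [351. 223.]
[ 479.38430157 -404.60490398  241.55824309]
```

>>> jog_arm(targets=[{"tx": 6.6, "ty": 10.1, "tz": -45, "ax": 0, "ay": 0, "az": 0, "jaw": 65}, {"tx": 6.6, "ty": 10.1, "tz": -90, "ax": 0, "ay": 0, "az": 0, "jaw": 65}, {"tx": 6.6, "ty": 10.1, "tz": -135, "ax": 0, "ay": 0, "az": 0, "jaw": 65}, {"tx": 6.6, "ty": 10.1, "tz": -180, "ax": 0, "ay": 0, "az": 0, "jaw": 65}, {"tx": 6.6, "ty": 10.1, "tz": -210, "ax": 0, "ay": 0, "az": 0, "jaw": 65}, {"tx": 6.6, "ty": 10.1, "tz": -225, "ax": 0, "ay": 0, "az": 0, "jaw": 65}, {"tx": 6.6, "ty": 10.1, "tz": -225, "ax": 0, "ay": 0, "az": 0, "jaw": 65}, {"tx": 6.6, "ty": 10.1, "tz": -225, "ax": 0, "ay": 0, "az": 0, "jaw": 60}])

```text
clock: 10.4
ee_pos: [486.4, -395.3, 16.5]
ee_rot: [0.002, 0.71, 0.704, 0.0]
contact_force: [-0.0, 0.5, 0.2]
gripper_width: 0.697
finger_force: 0.0
```

>>> jog_arm(targets=[{"tx": 0, "ty": 0, "tz": 0, "ax": 0, "ay": 0, "az": 0, "jaw": 30}, {"tx": 0, "ty": 0, "tz": 0, "ax": 0, "ay": 0, "az": 0, "jaw": 30}, {"tx": 0, "ty": 0, "tz": 0, "ax": 0, "ay": 0, "az": 0, "jaw": 30}, {"tx": 0, "ty": 0, "tz": 0, "ax": 0, "ay": 0, "az": 0, "jaw": 30}, {"tx": 0, "ty": 0, "tz": 30, "ax": 0, "ay": 0, "az": 0, "jaw": 30}, {"tx": 0, "ty": 0, "tz": 75, "ax": 0, "ay": 0, "az": 0, "jaw": 30}, {"tx": 0, "ty": 0, "tz": 120, "ax": 0, "ay": 0, "az": 0, "jaw": 30}, {"tx": 0, "ty": 0, "tz": 165, "ax": 0, "ay": 0, "az": 0, "jaw": 30}])

```text
clock: 11.2
ee_pos: [484.3, -394.0, 180.9]
ee_rot: [-0.001, 0.71, 0.704, -0.0]
contact_force: [0.3, -1.0, -1.2]
gripper_width: 0.476
finger_force: 30.0
```

>>> jog_arm(targets=[{"tx": -5, "ty": 0, "tz": 45, "ax": 0, "ay": 0, "az": 0, "jaw": 30}, {"tx": -10, "ty": 10, "tz": 90, "ax": 0, "ay": 0, "az": 0, "jaw": 30}, {"tx": -15, "ty": 25, "tz": 135, "ax": 0, "ay": 0, "az": 0, "jaw": 30}, {"tx": -20, "ty": 40, "tz": 180, "ax": 0, "ay": 0, "az": 0, "jaw": 30}, {"tx": -25, "ty": 60, "tz": 215, "ax": 0, "ay": 0, "az": 0, "jaw": 30}, {"tx": -30, "ty": 100, "tz": 220, "ax": 0, "ay": 0, "az": 0, "jaw": 30}, {"tx": -35, "ty": 145, "tz": 220, "ax": 0, "ay": 0, "az": 0, "jaw": 30}, {"tx": -35, "ty": 190, "tz": 220, "ax": 0, "ay": 0, "az": 0, "jaw": 30}])

```text
clock: 12.0
ee_pos: [448.9, -203.0, 399.6]
ee_rot: [-0.0, 0.71, 0.704, -0.0]
contact_force: [1.3, 0.5, -2.5]
gripper_width: 0.475
finger_force: 30.0
```

>>> jog_arm(targets=[{"tx": 5, "ty": 45, "tz": 0, "ax": 0, "ay": 0, "az": 0, "jaw": 30}, {"tx": 5, "ty": 90, "tz": 0, "ax": 0, "ay": 0, "az": 0, "jaw": 30}, {"tx": 5, "ty": 135, "tz": 0, "ax": 0, "ay": 0, "az": 0, "jaw": 30}, {"tx": 5, "ty": 180, "tz": 0, "ax": 0, "ay": 0, "az": 0, "jaw": 30}, {"tx": 5, "ty": 225, "tz": 0, "ax": 0, "ay": 0, "az": 0, "jaw": 30}, {"tx": 5, "ty": 265, "tz": -20, "ax": 0, "ay": 0, "az": 0, "jaw": 30}, {"tx": 5, "ty": 288, "tz": -60, "ax": 0, "ay": 0, "az": 0, "jaw": 30}, {"tx": 5, "ty": 288, "tz": -100, "ax": 0, "ay": 0, "az": 0, "jaw": 30}])

```text
clock: 12.8
ee_pos: [454.3, 87.7, 299.2]
ee_rot: [0.0, 0.708, 0.706, 0.001]
contact_force: [1.7, -1.0, -1.8]
gripper_width: 0.479
finger_force: 30.0
```

>>> jog_arm(targets=[{"tx": 0, "ty": 0, "tz": -45, "ax": 0, "ay": 0, "az": 0, "jaw": 30}, {"tx": 0, "ty": 0, "tz": -90, "ax": 0, "ay": 0, "az": 0, "jaw": 30}, {"tx": 0, "ty": 0, "tz": -135, "ax": 0, "ay": 0, "az": 0, "jaw": 30}, {"tx": 0, "ty": 0, "tz": -180, "ax": 0, "ay": 0, "az": 0, "jaw": 30}, {"tx": 0, "ty": 0, "tz": -220, "ax": 0, "ay": 0, "az": 0, "jaw": 30}, {"tx": 0, "ty": 0, "tz": -235, "ax": 0, "ay": 0, "az": 0, "jaw": 30}, {"tx": 0, "ty": 0, "tz": -235, "ax": 0, "ay": 0, "az": 0, "jaw": 30}, {"tx": 0, "ty": 0, "tz": -235, "ax": 0, "ay": 0, "az": 0, "jaw": 30}])

```text
clock: 13.6
ee_pos: [455.9, 84.0, 66.0]
ee_rot: [0.0, 0.71, 0.704, 0.001]
contact_force: [0.5, -0.4, -1.0]
gripper_width: 0.475
finger_force: 30.0
```

```bash
python3 - <<'E'
from h import *
for i in range(2):
    T=pose();print(T[:3,3],np.degrees(yaw(T))-90)
    f=snap(7+i); P=cloud(f); held(P,T); rects(P,29,35,(420,480,-20,225),20,900); rects(P,46,60,(420,480,110,215))
E
```

```text
[455.88120114  84.03253031  65.9850127 ] -0.45319904612297535
held: xc [np.float64(456.1), np.float64(456.33), np.float64(456.42)] w [np.float64(41.8), np.float64(41.9), np.float64(41.8)] yc 84.37 z top 84.09 tcp [455.9  84.   66. ]
rect c [456.5 200.3] size [6.2 7.4] ang -4.5 z 31.9 n 207 px [281.   6.]
rect c [456.3 175.3] size [7.5 7.5] ang 0.2 z 31.9 n 213 px [281.  63.]
rect c [455.8 100.7] size [5.  1.5] ang 0.5 z 30.7 n 28 px [281. 208.]
rect c [454.9  19. ] size [5.4 7.3] ang -15.1 z 32.5 n 63 px [281. 339.]
rect c [454.5 136.5] size [44.3 42.2] ang -0.5 z 52.8 n 6902 px [278. 141.]
[456.39401002  84.04588268  66.50624827] -0.46738084410327474
held: xc [np.float64(456.53), np.float64(456.85), np.float64(456.87)] w [np.float64(41.7), np.float64(41.9), np.float64(41.7)] yc 84.38 z top 84.64 tcp [456.4  84.   66.5]
rect c [456.4 200.5] size [6.6 7.7] ang -1.0 z 31.8 n 217 px [280.   7.]
rect c [456.2 175.3] size [7.7 7.6] ang -44.0 z 32.0 n 211 px [280.  63.]
rect c [455.5 100.6] size [1.9 5.5] ang -0.4 z 30.5 n 32 px [280. 208.]
rect c [454.9  19. ] size [4.9 6.1] ang -42.2 z 32.2 n 54 px [280. 339.]
rect c [454.4 136.6] size [43.3 42.1] ang -0.6 z 52.8 n 6794 px [277. 142.]
```

>>> jog_arm(targets=[{"tx": -0.8, "ty": 0, "tz": -10, "ax": 0, "ay": 0, "az": 0, "jaw": 30}, {"tx": -0.8, "ty": 0, "tz": -18, "ax": 0, "ay": 0, "az": 0, "jaw": 30}, {"tx": -0.8, "ty": 0, "tz": -21, "ax": 0, "ay": 0, "az": 0, "jaw": 30}, {"tx": -0.8, "ty": 0, "tz": -24, "ax": 0, "ay": 0, "az": 0, "jaw": 30}, {"tx": -0.8, "ty": 0, "tz": -27, "ax": 0, "ay": 0, "az": 0, "jaw": 30}, {"tx": -0.8, "ty": 0, "tz": -29, "ax": 0, "ay": 0, "az": 0, "jaw": 30}, {"tx": -0.8, "ty": 0, "tz": -29, "ax": 0, "ay": 0, "az": 0, "jaw": 30}])

```text
clock: 14.4
ee_pos: [454.1, 83.6, 35.6]
ee_rot: [-0.0, 0.71, 0.704, -0.0]
contact_force: [-0.1, -0.3, -2.0]
gripper_width: 0.482
finger_force: 30.0
```

>>> jog_arm(targets=[{"tx": 0, "ty": 0, "tz": -1, "ax": 0, "ay": 0, "az": 0, "jaw": 30}, {"tx": 0, "ty": 0, "tz": -2, "ax": 0, "ay": 0, "az": 0, "jaw": 30}, {"tx": 0, "ty": 0, "tz": -3, "ax": 0, "ay": 0, "az": 0, "jaw": 30}, {"tx": 0, "ty": 0, "tz": -4, "ax": 0, "ay": 0, "az": 0, "jaw": 30}, {"tx": 0, "ty": 0, "tz": -4, "ax": 0, "ay": 0, "az": 0, "jaw": 30}])

```text
clock: 14.9
ee_pos: [454.3, 83.7, 34.2]
ee_rot: [0.001, 0.71, 0.704, -0.0]
contact_force: [-10.6, -3.7, 36.8]
gripper_width: 0.477
finger_force: 30.0
```

Seated. Release, rise, return to the mat for the last block (checking the rail on the way).

>>> jog_arm(targets=[{"tx": 0, "ty": 0, "tz": 3, "ax": 0, "ay": 0, "az": 0, "jaw": 65}, {"tx": 0, "ty": 0, "tz": 3, "ax": 0, "ay": 0, "az": 0, "jaw": 65}, {"tx": 0, "ty": 0, "tz": 3, "ax": 0, "ay": 0, "az": 0, "jaw": 65}, {"tx": 0, "ty": 0, "tz": 40, "ax": 0, "ay": 0, "az": 0, "jaw": 65}, {"tx": 0, "ty": 0, "tz": 85, "ax": 0, "ay": 0, "az": 0, "jaw": 65}, {"tx": 0, "ty": -20, "tz": 130, "ax": 0, "ay": 0, "az": 0, "jaw": 65}, {"tx": 0, "ty": -50, "tz": 175, "ax": 0, "ay": 0, "az": 0, "jaw": 65}, {"tx": -5, "ty": -80, "tz": 220, "ax": 0, "ay": 0, "az": 0, "jaw": 65}])

```text
clock: 15.7
ee_pos: [449.9, 7.6, 246.4]
ee_rot: [-0.0, 0.71, 0.705, 0.0]
contact_force: [1.6, -0.8, -0.4]
gripper_width: 0.742
finger_force: 0.0
```

>>> jog_arm(targets=[{"tx": 0, "ty": -10, "tz": 45, "ax": 0, "ay": 0, "az": 0, "jaw": 65}, {"tx": 0, "ty": -20, "tz": 90, "ax": 0, "ay": 0, "az": 0, "jaw": 65}, {"tx": 0, "ty": -20, "tz": 120, "ax": 0, "ay": 0, "az": 0, "jaw": 65}])

```text
clock: 16.0
ee_pos: [450.4, -13.3, 367.8]
ee_rot: [0.001, 0.711, 0.703, 0.001]
contact_force: [0.6, -0.4, -0.1]
gripper_width: 0.744
finger_force: 0.0
```

```bash
python3 - <<'E'
from h import *
T=pose();print(T[:3,3])
f=snap(9); P=cloud(f); print('studs');rects(P,29,35,(420,480,-20,225),5,200);print('top');rects(P,46,60,(420,480,-20,215))
f=snap(1,'top'); P=cloud(f); print('mat'); rects(P,26,40,(380,550,-460,-200),20)
E
```

```text
[450.42321681 -13.32998875 367.75476153]
studs
rect c [455.8 175.1] size [6.6 6.3] ang -0.6 z 31.9 n 34 px [284.  14.]
rect c [452. 115.] size [0.2 5.2] ang -0.7 z 29.4 n 5 px [282.  65.]
rect c [465.1 114.9] size [0.  5.2] ang -0.2 z 29.4 n 5 px [292.  65.]
rect c [454.   45.9] size [6.7 6.6] ang 43.6 z 32.4 n 27 px [284. 119.]
rect c [454.5  20. ] size [5.5 6.9] ang -1.7 z 32.0 n 25 px [284. 139.]
top
rect c [454.2 137. ] size [44.4 41. ] ang -0.7 z 52.8 n 1119 px [284.  44.]
rect c [456.2  83.5] size [43.6 41.9] ang -0.5 z 52.7 n 1029 px [286.  89.]
mat
rect c [ 417.7 -390.5] size [45.4 42.5] ang -12.4 z 34.4 n 137 px [413. 248.]
```

>>> jog_arm(targets=[{"tx": 0, "ty": -45, "tz": 20, "ax": 0, "ay": 0, "az": 0, "jaw": 65}, {"tx": 0, "ty": -90, "tz": 20, "ax": 0, "ay": 0, "az": 0, "jaw": 65}, {"tx": 0, "ty": -135, "tz": 20, "ax": 0, "ay": 0, "az": 0, "jaw": 65}, {"tx": -5, "ty": -180, "tz": 20, "ax": 0, "ay": 0, "az": 0, "jaw": 65}, {"tx": -10, "ty": -225, "tz": 20, "ax": 0, "ay": 0, "az": 0, "jaw": 65}, {"tx": -15, "ty": -270, "tz": 20, "ax": 0, "ay": 0, "az": 0, "jaw": 65}, {"tx": -20, "ty": -315, "tz": 0, "ax": 0, "ay": 0, "az": -0.1, "jaw": 65}, {"tx": -25, "ty": -350, "tz": -40, "ax": 0, "ay": 0, "az": -0.18, "jaw": 65}])

```text
clock: 16.9
ee_pos: [425.3, -363.2, 327.4]
ee_rot: [0.002, 0.772, 0.635, 0.0]
contact_force: [0.3, -1.1, -0.7]
gripper_width: 0.737
finger_force: 0.0
```

>>> jog_arm(targets=[{"tx": -5, "ty": -30, "tz": -45, "ax": 0, "ay": 0, "az": 0, "jaw": 65}, {"tx": -5, "ty": -40, "tz": -90, "ax": 0, "ay": 0, "az": 0, "jaw": 65}, {"tx": -5, "ty": -40, "tz": -120, "ax": 0, "ay": 0, "az": 0, "jaw": 65}, {"tx": -5, "ty": -40, "tz": -120, "ax": 0, "ay": 0, "az": 0, "jaw": 65}, {"tx": -5, "ty": -40, "tz": -120, "ax": 0, "ay": 0, "az": 0, "jaw": 65}, {"tx": -5, "ty": -40, "tz": -120, "ax": 0, "ay": 0, "az": 0, "jaw": 65}])

```text
clock: 17.5
ee_pos: [421.5, -399.7, 209.3]
ee_rot: [0.001, 0.77, 0.638, 0.0]
contact_force: [0.0, -0.2, 0.9]
gripper_width: 0.739
finger_force: 0.0
```

```bash
python3 - <<'E'
from h import *
T=pose();print(T[:3,3],np.degrees(yaw(T))-90)
f=snap(10); P=cloud(f); rects(P,26,40,(380,550,-460,-200));rects(P,50,70,(380,550,-460,-200),20)
print(pose()[:3,3])
E
```

```text
[ 421.54827442 -399.70116135  209.28062952] -10.71927380925868
rect c [ 417.5 -390.4] size [44.5 41.3] ang -11.6 z 33.7 n 1681 px [276. 176.]
rect c [ 548.  -438.5] size [42.4  2.5] ang -2.6 z 32.3 n 214 px [419. 201.]
rect c [ 417.3 -389.9] size [17.2 17.7] ang -12.0 z 58.4 n 334 px [275. 181.]
rect c [ 549.4 -437.8] size [43.4  3.7] ang -4.8 z 52.0 n 136 px [428. 211.]
[ 421.54919742 -399.90016391  209.55671341]
```

>>> jog_arm(targets=[{"tx": -4, "ty": 9.5, "tz": -45, "ax": 0, "ay": 0, "az": -0.008, "jaw": 65}, {"tx": -4, "ty": 9.5, "tz": -90, "ax": 0, "ay": 0, "az": -0.008, "jaw": 65}, {"tx": -4, "ty": 9.5, "tz": -135, "ax": 0, "ay": 0, "az": -0.008, "jaw": 65}, {"tx": -4, "ty": 9.5, "tz": -175, "ax": 0, "ay": 0, "az": -0.008, "jaw": 65}, {"tx": -4, "ty": 9.5, "tz": -193, "ax": 0, "ay": 0, "az": -0.008, "jaw": 65}, {"tx": -4, "ty": 9.5, "tz": -193, "ax": 0, "ay": 0, "az": -0.008, "jaw": 65}, {"tx": -4, "ty": 9.5, "tz": -193, "ax": 0, "ay": 0, "az": -0.008, "jaw": 60}])

```text
clock: 18.25
ee_pos: [417.7, -390.8, 15.9]
ee_rot: [0.002, 0.773, 0.635, 0.0]
contact_force: [-0.9, 0.3, 0.3]
gripper_width: 0.698
finger_force: 0.0
```

>>> jog_arm(targets=[{"tx": 0, "ty": 0, "tz": 0, "ax": 0, "ay": 0, "az": 0, "jaw": 30}, {"tx": 0, "ty": 0, "tz": 0, "ax": 0, "ay": 0, "az": 0, "jaw": 30}, {"tx": 0, "ty": 0, "tz": 0, "ax": 0, "ay": 0, "az": 0, "jaw": 30}, {"tx": 0, "ty": 0, "tz": 0, "ax": 0, "ay": 0, "az": 0, "jaw": 30}, {"tx": 0, "ty": 0, "tz": 30, "ax": 0, "ay": 0, "az": 0, "jaw": 30}, {"tx": 0, "ty": 0, "tz": 75, "ax": 0, "ay": 0, "az": 0.05, "jaw": 30}, {"tx": 0, "ty": 0, "tz": 120, "ax": 0, "ay": 0, "az": 0.12, "jaw": 30}, {"tx": 0, "ty": 0, "tz": 165, "ax": 0, "ay": 0, "az": 0.186, "jaw": 30}])

```text
clock: 19.05
ee_pos: [415.4, -389.6, 180.4]
ee_rot: [-0.001, 0.71, 0.705, -0.0]
contact_force: [0.5, -0.8, -2.8]
gripper_width: 0.48
finger_force: 30.0
```

>>> jog_arm(targets=[{"tx": 5, "ty": 0, "tz": 45, "ax": 0, "ay": 0, "az": 0, "jaw": 30}, {"tx": 10, "ty": 10, "tz": 90, "ax": 0, "ay": 0, "az": 0, "jaw": 30}, {"tx": 15, "ty": 25, "tz": 135, "ax": 0, "ay": 0, "az": 0, "jaw": 30}, {"tx": 20, "ty": 40, "tz": 180, "ax": 0, "ay": 0, "az": 0, "jaw": 30}, {"tx": 25, "ty": 60, "tz": 215, "ax": 0, "ay": 0, "az": 0, "jaw": 30}, {"tx": 30, "ty": 100, "tz": 220, "ax": 0, "ay": 0, "az": 0, "jaw": 30}, {"tx": 35, "ty": 145, "tz": 220, "ax": 0, "ay": 0, "az": 0, "jaw": 30}, {"tx": 37, "ty": 190, "tz": 220, "ax": 0, "ay": 0, "az": 0, "jaw": 30}])

```text
clock: 19.85
ee_pos: [452.9, -198.3, 399.1]
ee_rot: [-0.0, 0.711, 0.703, -0.0]
contact_force: [0.3, 0.8, -2.3]
gripper_width: 0.479
finger_force: 30.0
```

>>> jog_arm(targets=[{"tx": 1, "ty": 45, "tz": 0, "ax": 0, "ay": 0, "az": 0, "jaw": 30}, {"tx": 1, "ty": 90, "tz": 0, "ax": 0, "ay": 0, "az": 0, "jaw": 30}, {"tx": 1, "ty": 135, "tz": 0, "ax": 0, "ay": 0, "az": 0, "jaw": 30}, {"tx": 1, "ty": 180, "tz": 0, "ax": 0, "ay": 0, "az": 0, "jaw": 30}, {"tx": 1, "ty": 220, "tz": -10, "ax": 0, "ay": 0, "az": 0, "jaw": 30}, {"tx": 1, "ty": 232, "tz": -50, "ax": 0, "ay": 0, "az": 0, "jaw": 30}, {"tx": 1, "ty": 232, "tz": -95, "ax": 0, "ay": 0, "az": 0, "jaw": 30}, {"tx": 1, "ty": 232, "tz": -140, "ax": 0, "ay": 0, "az": 0, "jaw": 30}])

```text
clock: 20.65
ee_pos: [453.6, 32.4, 257.9]
ee_rot: [0.001, 0.71, 0.704, -0.0]
contact_force: [0.4, -0.5, -2.0]
gripper_width: 0.475
finger_force: 30.0
```

>>> jog_arm(targets=[{"tx": 0, "ty": 0, "tz": -45, "ax": 0, "ay": 0, "az": 0, "jaw": 30}, {"tx": 0, "ty": 0, "tz": -90, "ax": 0, "ay": 0, "az": 0, "jaw": 30}, {"tx": 0, "ty": 0, "tz": -135, "ax": 0, "ay": 0, "az": 0, "jaw": 30}, {"tx": 0, "ty": 0, "tz": -175, "ax": 0, "ay": 0, "az": 0, "jaw": 30}, {"tx": 0, "ty": 0, "tz": -195, "ax": 0, "ay": 0, "az": 0, "jaw": 30}, {"tx": 0, "ty": 0, "tz": -195, "ax": 0, "ay": 0, "az": 0, "jaw": 30}, {"tx": 0, "ty": 0, "tz": -195, "ax": 0, "ay": 0, "az": 0, "jaw": 30}, {"tx": 0, "ty": 0, "tz": -195, "ax": 0, "ay": 0, "az": 0, "jaw": 30}])

```text
clock: 21.45
ee_pos: [455.2, 32.1, 65.7]
ee_rot: [0.001, 0.711, 0.703, 0.001]
contact_force: [0.2, -0.4, -2.1]
gripper_width: 0.479
finger_force: 30.0
```

```bash
python3 - <<'E'
from h import *
for i in range(2):
    T=pose();print(T[:3,3],np.degrees(yaw(T))-90)
    f=snap(11+i); P=cloud(f); held(P,T); rects(P,29,35,(420,480,-20,225),20,900); rects(P,46,60,(420,480,60,215))
E
```

```text
[455.23638817  32.07020221  65.69067561] -0.584757824707026
held: xc [np.float64(455.61), np.float64(455.7), np.float64(455.75)] w [np.float64(42.0), np.float64(41.8), np.float64(41.4)] yc 32.26 z top 84.27 tcp [455.2  32.1  65.7]
rect c [438.1 114.7] size [0.5 9.5] ang -3.2 z 33.6 n 21 px [245.  81.]
rect c [459.2 114.5] size [ 0.2 31.6] ang -0.4 z 33.2 n 65 px [288.  81.]
rect c [454.8  48.4] size [6.6 2.2] ang 3.1 z 30.8 n 42 px [281. 209.]
rect c [454.3 130. ] size [31.3 42.2] ang -0.7 z 52.8 n 5836 px [278.  45.]
rect c [456.6  83. ] size [43.8 42.2] ang -0.7 z 52.7 n 6868 px [283. 145.]
[455.3348215   31.98397683  65.80479942] -0.5985321006094892
held: xc [np.float64(455.78), np.float64(455.77), np.float64(455.78)] w [np.float64(42.1), np.float64(41.8), np.float64(41.5)] yc 32.16 z top 84.4 tcp [455.3  32.   65.8]
rect c [453.2 114.6] size [ 0.2 22. ] ang -0.6 z 32.1 n 45 px [276.  81.]
rect c [470.1 114.5] size [9.8 0.3] ang 0.4 z 32.1 n 21 px [310.  81.]
rect c [455.1  48.3] size [2.  6.7] ang -3.8 z 30.9 n 44 px [281. 209.]
rect c [454.3 129.9] size [31.1 42.2] ang -0.7 z 52.8 n 5845 px [277.  45.]
rect c [456.5  82.9] size [43.8 42.4] ang -0.5 z 52.8 n 6874 px [283. 145.]
```

>>> jog_arm(targets=[{"tx": -1.2, "ty": 0.6, "tz": -10, "ax": 0, "ay": 0, "az": 0, "jaw": 30}, {"tx": -1.2, "ty": 0.6, "tz": -18, "ax": 0, "ay": 0, "az": 0, "jaw": 30}, {"tx": -1.2, "ty": 0.6, "tz": -21, "ax": 0, "ay": 0, "az": 0, "jaw": 30}, {"tx": -1.2, "ty": 0.6, "tz": -24, "ax": 0, "ay": 0, "az": 0, "jaw": 30}, {"tx": -1.2, "ty": 0.6, "tz": -27, "ax": 0, "ay": 0, "az": 0, "jaw": 30}, {"tx": -1.2, "ty": 0.6, "tz": -29, "ax": 0, "ay": 0, "az": 0, "jaw": 30}, {"tx": -1.2, "ty": 0.6, "tz": -29, "ax": 0, "ay": 0, "az": 0, "jaw": 30}])

```text
clock: 22.25
ee_pos: [453.2, 32.7, 35.2]
ee_rot: [-0.0, 0.711, 0.704, 0.0]
contact_force: [2.0, 0.2, -2.9]
gripper_width: 0.48
finger_force: 30.0
```

>>> jog_arm(targets=[{"tx": 0, "ty": 0, "tz": -1, "ax": 0, "ay": 0, "az": 0, "jaw": 30}, {"tx": 0, "ty": 0, "tz": -2, "ax": 0, "ay": 0, "az": 0, "jaw": 30}, {"tx": 0, "ty": 0, "tz": -3, "ax": 0, "ay": 0, "az": 0, "jaw": 30}, {"tx": 0, "ty": 0, "tz": -3.5, "ax": 0, "ay": 0, "az": 0, "jaw": 30}, {"tx": 0, "ty": 0, "tz": -3.5, "ax": 0, "ay": 0, "az": 0, "jaw": 30}])

```text
clock: 22.75
ee_pos: [453.2, 32.5, 33.9]
ee_rot: [0.001, 0.711, 0.704, -0.001]
contact_force: [-7.8, -2.5, 31.6]
gripper_width: 0.476
finger_force: 30.0
```

>>> jog_arm(targets=[{"tx": 0, "ty": 0, "tz": 3, "ax": 0, "ay": 0, "az": 0, "jaw": 65}, {"tx": 0, "ty": 0, "tz": 3, "ax": 0, "ay": 0, "az": 0, "jaw": 65}, {"tx": 0, "ty": 0, "tz": 3, "ax": 0, "ay": 0, "az": 0, "jaw": 65}, {"tx": 0, "ty": 0, "tz": 45, "ax": 0, "ay": 0, "az": 0, "jaw": 65}, {"tx": 0, "ty": 0, "tz": 90, "ax": 0, "ay": 0, "az": 0, "jaw": 65}, {"tx": 0, "ty": -10, "tz": 135, "ax": 0, "ay": 0, "az": 0, "jaw": 65}, {"tx": 0, "ty": -20, "tz": 180, "ax": 0, "ay": 0, "az": 0, "jaw": 65}, {"tx": 0, "ty": -30, "tz": 225, "ax": 0, "ay": 0, "az": 0, "jaw": 65}])

```text
clock: 23.55
ee_pos: [452.5, 2.3, 258.3]
ee_rot: [-0.0, 0.71, 0.704, -0.0]
contact_force: [1.3, -1.2, 0.5]
gripper_width: 0.741
finger_force: 0.0
```

>>> jog_arm(targets=[{"tx": 0, "ty": -10, "tz": 30, "ax": 0, "ay": 0, "az": 0, "jaw": 65}, {"tx": 0, "ty": -10, "tz": 30, "ax": 0, "ay": 0, "az": 0, "jaw": 65}, {"tx": 0, "ty": -10, "tz": 30, "ax": 0, "ay": 0, "az": 0, "jaw": 65}, {"tx": 0, "ty": -10, "tz": 30, "ax": 0, "ay": 0, "az": 0, "jaw": 65}, {"tx": 0, "ty": -10, "tz": 30, "ax": 0, "ay": 0, "az": 0, "jaw": 65}])

```text
clock: 24.05
ee_pos: [452.2, -7.1, 285.5]
ee_rot: [-0.001, 0.71, 0.704, -0.001]
contact_force: [0.0, -0.6, -0.4]
gripper_width: 0.741
finger_force: 0.0
```

```bash
python3 - <<'E'
from h import *
T=pose();print(T[:3,3])
f=snap(13); P=cloud(f); print('studs');rects(P,29,35,(420,480,-20,225),15,200);print('top');rects(P,46,60,(420,480,-20,215));print('spig');rects(P,74,84,(420,480,-20,215),15)
E
```

```text
[452.16337103  -7.11974854 285.48918485]
studs
rect c [455.5 172.8] size [2.7 6.3] ang -2.7 z 31.6 n 22 px [285.   1.]
rect c [454.1 114.9] size [ 0.4 40.8] ang -0.8 z 33.0 n 39 px [284.  61.]
top
rect c [454.1 136.9] size [44.3 42. ] ang -0.7 z 52.8 n 1651 px [284.  36.]
rect c [456.6  83.2] size [42.9 41.4] ang -0.5 z 52.8 n 1461 px [286.  91.]
rect c [453.5  32.7] size [44.  41.3] ang -0.8 z 52.6 n 1345 px [284. 139.]
spig
rect c [454.3 136.5] size [17.3 17. ] ang -0.1 z 77.7 n 295 px [284.  30.]
rect c [456.4  83.4] size [16.9 16.7] ang -0.6 z 77.6 n 257 px [286.  89.]
rect c [453.5  32.5] size [17.2 16.3] ang -0.6 z 77.5 n 233 px [284. 141.]
```

>>> jog_arm(targets=[{"tx": 0, "ty": 45, "tz": 0, "ax": 0, "ay": 0, "az": 0, "jaw": 65}, {"tx": 0, "ty": 90, "tz": 0, "ax": 0, "ay": 0, "az": 0, "jaw": 65}, {"tx": 0, "ty": 135, "tz": 0, "ax": 0, "ay": 0, "az": 0, "jaw": 60}, {"tx": 0, "ty": 180, "tz": 0, "ax": 0, "ay": 0, "az": 0, "jaw": 55}, {"tx": 0, "ty": 225, "tz": 0, "ax": 0, "ay": 0, "az": 0, "jaw": 45}, {"tx": 0, "ty": 270, "tz": 0, "ax": 0, "ay": 0, "az": 0, "jaw": 45}, {"tx": 0, "ty": 305, "tz": 0, "ax": 0, "ay": 0, "az": -0.04, "jaw": 45}, {"tx": 0, "ty": 320, "tz": 0, "ax": 0, "ay": 0, "az": -0.08, "jaw": 45}])

```text
clock: 24.9
ee_pos: [451.3, 316.6, 286.0]
ee_rot: [-0.001, 0.737, 0.676, -0.0]
contact_force: [0.5, 0.4, 0.5]
gripper_width: 0.513
finger_force: 0.0
```

>>> jog_arm(targets=[{"tx": 0, "ty": 0, "tz": 0, "ax": 0, "ay": 0, "az": 0, "jaw": 45}, {"tx": 0, "ty": 0, "tz": 0, "ax": 0, "ay": 0, "az": 0, "jaw": 45}, {"tx": 0, "ty": 0, "tz": 0, "ax": 0, "ay": 0, "az": 0, "jaw": 45}, {"tx": 0, "ty": 0, "tz": 0, "ax": 0, "ay": 0, "az": 0, "jaw": 45}])

```text
clock: 25.3
ee_pos: [453.5, 311.0, 286.7]
ee_rot: [0.0, 0.739, 0.674, -0.0]
contact_force: [-0.2, 0.2, 0.3]
gripper_width: 0.512
finger_force: 0.0
```

```bash
python3 - <<'E'
from h import *
T=pose();print(T[:3,3],np.degrees(yaw(T))-90)
f=snap(14); P=cloud(f); print('can');rects(P,76,84,(380,530,280,450),20);print('rack');rects(P,20,28,(380,530,280,450))
print(pose()[:3,3])
E
```

```text
[453.51201401 311.01838061 286.74156052] -5.253684008305626
can
rect c [483.6 391.6] size [25.3 24.5] ang -4.7 z 80.7 n 582 px [305.  96.]
rect c [427.3 395.4] size [24.6 25.3] ang -5.0 z 80.7 n 575 px [248.  98.]
rect c [422.  338.4] size [25.2 24.5] ang -6.5 z 80.7 n 513 px [249. 157.]
rect c [479.  333.5] size [25.2 25.5] ang 14.1 z 80.6 n 519 px [305. 156.]
rack
rect c [452.4 364.7] size [115.  116.1] ang -5.0 z 24.7 n 5868 px [277. 122.]
[453.48558661 311.19726273 286.82555757]
```

View pics/wrist14.png

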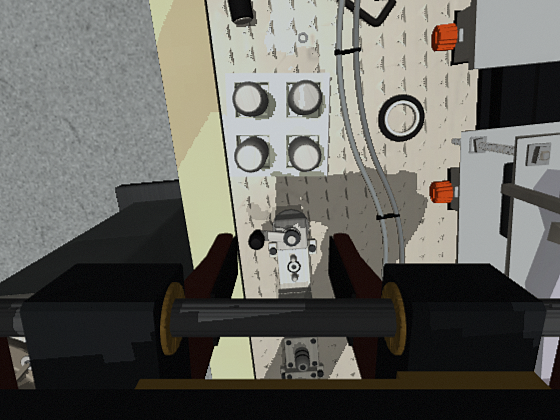

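>>> jog_arm(targets=[{"tx": 25.5, "ty": 22.4, "tz": -45, "ax": 0, "ay": 0, "az": 0, "jaw": 46}, {"tx": 25.5, "ty": 22.4, "tz": -90, "ax": 0, "ay": 0, "az": 0, "jaw": 46}, {"tx": 25.5, "ty": 22.4, "tz": -135, "ax": 0, "ay": 0, "az": 0, "jaw": 46}, {"tx": 25.5, "ty": 22.4, "tz": -165, "ax": 0, "ay": 0, "az": 0, "jaw": 46}, {"tx": 25.5, "ty": 22.4, "tz": -185, "ax": 0, "ay": 0, "az": 0, "jaw": 46}, {"tx": 25.5, "ty": 22.4, "tz": -215, "ax": 0, "ay": 0, "az": 0, "jaw": 46}, {"tx": 25.5, "ty": 22.4, "tz": -245, "ax": 0, "ay": 0, "az": 0, "jaw": 46}, {"tx": 25.5, "ty": 22.4, "tz": -245, "ax": 0, "ay": 0, "az": 0, "jaw": 46}])

```text
clock: 26.15
ee_pos: [477.0, 332.1, 38.6]
ee_rot: [-0.0, 0.738, 0.674, -0.003]
contact_force: [-0.6, -0.9, -0.9]
gripper_width: 0.522
finger_force: 0.0
```

>>> jog_arm(targets=[{"tx": 0, "ty": 0, "tz": 0, "ax": 0, "ay": 0, "az": 0, "jaw": 46}, {"tx": 0, "ty": 0, "tz": 0, "ax": 0, "ay": 0, "az": 0, "jaw": 20}, {"tx": 0, "ty": 0, "tz": 0, "ax": 0, "ay": 0, "az": 0, "jaw": 20}, {"tx": 0, "ty": 0, "tz": 0, "ax": 0, "ay": 0, "az": 0, "jaw": 20}, {"tx": 0, "ty": 0, "tz": 30, "ax": 0, "ay": 0, "az": 0, "jaw": 20}, {"tx": 0, "ty": 0, "tz": 75, "ax": 0, "ay": 0, "az": 0, "jaw": 20}, {"tx": 0, "ty": 0, "tz": 120, "ax": 0, "ay": 0, "az": 0, "jaw": 20}, {"tx": 0, "ty": 0, "tz": 145, "ax": 0, "ay": 0, "az": 0, "jaw": 20}])

```text
clock: 26.95
ee_pos: [479.1, 336.2, 190.9]
ee_rot: [0.0, 0.738, 0.675, 0.002]
contact_force: [0.3, 0.3, -0.6]
gripper_width: 0.383
finger_force: 30.0
```

>>> jog_arm(targets=[{"tx": 0, "ty": -45, "tz": 0, "ax": 0, "ay": 0, "az": 0, "jaw": 20}, {"tx": 0, "ty": -90, "tz": 0, "ax": 0, "ay": 0, "az": 0.02, "jaw": 20}, {"tx": -5, "ty": -135, "tz": 0, "ax": 0, "ay": 0, "az": 0.04, "jaw": 20}, {"tx": -10, "ty": -180, "tz": 0, "ax": 0, "ay": 0, "az": 0.06, "jaw": 20}, {"tx": -15, "ty": -225, "tz": 0, "ax": 0, "ay": 0, "az": 0.08, "jaw": 20}, {"tx": -20, "ty": -260, "tz": 0, "ax": 0, "ay": 0, "az": 0.08, "jaw": 20}, {"tx": -24, "ty": -260, "tz": 0, "ax": 0, "ay": 0, "az": 0.08, "jaw": 20}, {"tx": -24, "ty": -260, "tz": 0, "ax": 0, "ay": 0, "az": 0.08, "jaw": 20}])

```text
clock: 27.75
ee_pos: [454.1, 74.2, 187.2]
ee_rot: [0.0, 0.711, 0.703, -0.0]
contact_force: [0.7, 0.8, -1.3]
gripper_width: 0.382
finger_force: 30.0
```

>>> jog_arm(targets=[{"tx": 0, "ty": 0, "tz": 0, "ax": 0, "ay": 0, "az": 0, "jaw": 20}, {"tx": 0, "ty": 0, "tz": 0, "ax": 0, "ay": 0, "az": 0, "jaw": 20}, {"tx": 0, "ty": 0, "tz": 0, "ax": 0, "ay": 0, "az": 0, "jaw": 20}])

```text
clock: 28.05
ee_pos: [454.6, 76.3, 187.0]
ee_rot: [-0.0, 0.71, 0.704, 0.0]
contact_force: [0.8, 0.6, -0.4]
gripper_width: 0.38
finger_force: 30.0
```

```bash
cat >> h.py <<'E'
def can(P,T,top=38):
    x,y,z=T[:3,3]; print('tcp',T[:3,3].round(2),'yaw-90',round(np.degrees(yaw(T))-90,2)); print('can top'); rects(P,z+top-7,z+top+7,(x-30,x+30,y-30,y+30),100)
    print('spig'); rects(P,74,84,(420,480,-20,215),15); print('tops'); rects(P,46,60,(420,480,-20,215)); print('cans on'); rects(P,112,132,(420,480,-20,215),100)
E
python3 - <<'E'
from h import *
T=pose(); f=snap(15); can(cloud(f),T)
E
```

```text
tcp [454.64  76.26 187.01] yaw-90 -0.45
can top
rect c [435.3  84.1] size [ 7.4 15.4] ang -44.0 z 224.6 n 606 px [224. 280.]
rect c [455.1  82.2] size [10.8 25.3] ang -1.6 z 223.7 n 1474 px [282. 286.]
rect c [474.7  84. ] size [15.3  7.3] ang 43.5 z 224.7 n 614 px [341. 280.]
spig
rect c [454.5 136.5] size [17.1 16.9] ang -0.6 z 77.7 n 450 px [281. 123.]
rect c [456.6  83.1] size [17.1 16.7] ang -44.5 z 77.7 n 387 px [285. 194.]
tops
rect c [454.3 136.8] size [42.7 42. ] ang -0.6 z 52.7 n 2463 px [281. 121.]
rect c [456.8  83.3] size [44.  41.4] ang -1.1 z 52.7 n 2134 px [284. 186.]
cans on
```

View pics/wrist15.png

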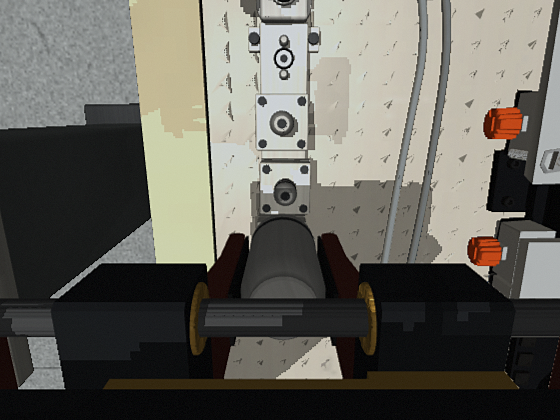

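```bash
cat >> h.py <<'E'
def canfit(P,T):
    from scipy.optimize import least_squares
    x,y,z=T[:3,3]; m=(P[...,2]>z-30)&(P[...,2]<z+22)&(abs(P[...,0]-x)<13.5)&(P[...,1]>y+5)&(P[...,1]<y+25); q=P[m]
    r=least_squares(lambda p:np.hypot(q[:,0]-p[0]-p[2]*(q[:,2]-z),q[:,1]-p[1]-p[3]*(q[:,2]-z))-17,[x,y,0,0],loss='soft_l1'); print('canfit',r.x.round(3),'n',len(q),'rms',np.sqrt(np.mean(r.fun**2)).round(2))
E
python3 - <<'E'
from h import *
f=dict(np.load('wrist15.npz')); T=f['W']@np.linalg.inv(arm.grab_frame('wrist')['T_tool_cam']); canfit(cloud(f),T)
E
```

```text
canfit [ 4.54838e+02  7.37890e+01  5.00000e-03 -3.00000e-03] n 2035 rms 0.19
```

>>> jog_arm(targets=[{"tx": -0.5, "ty": 40, "tz": 0, "ax": 0, "ay": 0, "az": 0, "jaw": 20}, {"tx": -0.5, "ty": 62.7, "tz": -20, "ax": 0, "ay": 0, "az": 0, "jaw": 20}, {"tx": -0.5, "ty": 62.7, "tz": -50, "ax": 0, "ay": 0, "az": 0, "jaw": 20}, {"tx": -0.5, "ty": 62.7, "tz": -70, "ax": 0, "ay": 0, "az": 0, "jaw": 20}, {"tx": -0.5, "ty": 62.7, "tz": -70, "ax": 0, "ay": 0, "az": 0, "jaw": 20}, {"tx": -0.5, "ty": 62.7, "tz": -70, "ax": 0, "ay": 0, "az": 0, "jaw": 20}, {"tx": -0.5, "ty": 62.7, "tz": -75, "ax": 0, "ay": 0, "az": 0, "jaw": 20}, {"tx": -0.5, "ty": 62.7, "tz": -79, "ax": 0, "ay": 0, "az": 0, "jaw": 20}])

```text
clock: 28.95
ee_pos: [454.8, 137.7, 108.6]
ee_rot: [0.001, 0.711, 0.703, 0.001]
contact_force: [-1.2, -0.3, -0.7]
gripper_width: 0.384
finger_force: 30.0
```

>>> jog_arm(targets=[{"tx": 0, "ty": 0, "tz": -2, "ax": 0, "ay": 0, "az": 0, "jaw": 20}, {"tx": 0, "ty": 0, "tz": -4, "ax": 0, "ay": 0, "az": 0, "jaw": 20}, {"tx": 0, "ty": 0, "tz": -4, "ax": 0, "ay": 0, "az": 0, "jaw": 20}])

```text
clock: 29.25
ee_pos: [454.1, 137.7, 103.9]
ee_rot: [0.0, 0.711, 0.704, 0.0]
contact_force: [-0.9, 0.4, -1.7]
gripper_width: 0.385
finger_force: 30.0
```

>>> jog_arm(targets=[{"tx": 0, "ty": 0, "tz": -4, "ax": 0, "ay": 0, "az": 0, "jaw": 20}, {"tx": 0, "ty": 0, "tz": -8, "ax": 0, "ay": 0, "az": 0, "jaw": 20}, {"tx": 0, "ty": 0, "tz": -12, "ax": 0, "ay": 0, "az": 0, "jaw": 20}, {"tx": 0, "ty": 0, "tz": -15, "ax": 0, "ay": 0, "az": 0, "jaw": 20}, {"tx": 0, "ty": 0, "tz": -17, "ax": 0, "ay": 0, "az": 0, "jaw": 20}, {"tx": 0, "ty": 0, "tz": -19, "ax": 0, "ay": 0, "az": 0, "jaw": 20}, {"tx": 0, "ty": 0, "tz": -20, "ax": 0, "ay": 0, "az": 0, "jaw": 20}, {"tx": 0, "ty": 0, "tz": -20, "ax": 0, "ay": 0, "az": 0, "jaw": 20}])

```text
clock: 30.05
ee_pos: [454.1, 137.9, 85.4]
ee_rot: [0.001, 0.711, 0.704, -0.0]
contact_force: [-6.7, -2.1, 23.3]
gripper_width: 0.382
finger_force: 30.0
```

>>> jog_arm(targets=[{"tx": 0, "ty": 0, "tz": 2, "ax": 0, "ay": 0, "az": 0, "jaw": 46}, {"tx": 0, "ty": 0, "tz": 2, "ax": 0, "ay": 0, "az": 0, "jaw": 46}, {"tx": 0, "ty": 0, "tz": 45, "ax": 0, "ay": 0, "az": 0, "jaw": 46}, {"tx": 0, "ty": 0, "tz": 90, "ax": 0, "ay": 0, "az": 0, "jaw": 46}, {"tx": -5, "ty": 40, "tz": 110, "ax": 0, "ay": 0, "az": -0.02, "jaw": 46}, {"tx": -15, "ty": 85, "tz": 110, "ax": 0, "ay": 0, "az": -0.04, "jaw": 46}, {"tx": -25, "ty": 130, "tz": 110, "ax": 0, "ay": 0, "az": -0.06, "jaw": 46}, {"tx": -32, "ty": 170, "tz": 110, "ax": 0, "ay": 0, "az": -0.08, "jaw": 46}])

```text
clock: 30.85
ee_pos: [421.4, 309.3, 194.0]
ee_rot: [0.0, 0.739, 0.674, 0.0]
contact_force: [-0.4, -1.0, -1.0]
gripper_width: 0.521
finger_force: 0.0
```

>>> jog_arm(targets=[{"tx": 0, "ty": 0, "tz": 0, "ax": 0, "ay": 0, "az": 0, "jaw": 46}, {"tx": 0, "ty": 0, "tz": 0, "ax": 0, "ay": 0, "az": 0, "jaw": 46}, {"tx": 0, "ty": 0, "tz": 0, "ax": 0, "ay": 0, "az": 0, "jaw": 46}, {"tx": 0, "ty": 0, "tz": 0, "ax": 0, "ay": 0, "az": 0, "jaw": 46}, {"tx": 0, "ty": 0, "tz": 0, "ax": 0, "ay": 0, "az": 0, "jaw": 46}])

```text
clock: 31.35
ee_pos: [422.6, 306.3, 193.7]
ee_rot: [0.0, 0.739, 0.674, -0.0]
contact_force: [-1.8, 0.3, -1.3]
gripper_width: 0.528
finger_force: 0.0
```

```bash
python3 - <<'E'
from h import *
T=pose();print(T[:3,3],np.degrees(yaw(T))-90)
f=snap(16); P=cloud(f); print('can');rects(P,76,84,(380,530,280,450),20);print('rack');rects(P,20,28,(380,530,280,450))
print(pose()[:3,3])
f=snap(3,'top'); P=cloud(f); rects(P,112,132,(420,480,-20,215),10)
E
```

```text
[422.63761117 306.25603908 193.71598893] -5.287934537290639
can
rect c [483.4 391.6] size [25.7 25.7] ang 8.1 z 80.6 n 1116 px [356.  79.]
rect c [427.4 395.2] size [25.2 25.1] ang -5.8 z 80.7 n 1087 px [277.  82.]
rect c [422.  338.2] size [25.1 25.1] ang -4.9 z 80.6 n 923 px [277. 162.]
rack
rect c [452.6 364.3] size [116.1 116.4] ang -5.1 z 24.7 n 9835 px [309. 118.]
[422.55578525 306.50321441 193.79198135]
rect c [454.6 134.6] size [29.2 31. ] ang -43.7 z 121.1 n 82 px [254. 232.]
```

>>> jog_arm(targets=[{"tx": -0.6, "ty": 30.8, "tz": -30, "ax": 0, "ay": 0, "az": 0, "jaw": 46}, {"tx": -0.6, "ty": 30.8, "tz": -60, "ax": 0, "ay": 0, "az": 0, "jaw": 46}, {"tx": -0.6, "ty": 30.8, "tz": -75, "ax": 0, "ay": 0, "az": 0, "jaw": 46}, {"tx": -0.6, "ty": 30.8, "tz": -90, "ax": 0, "ay": 0, "az": 0, "jaw": 46}, {"tx": -0.6, "ty": 30.8, "tz": -120, "ax": 0, "ay": 0, "az": 0, "jaw": 46}, {"tx": -0.6, "ty": 30.8, "tz": -151, "ax": 0, "ay": 0, "az": 0, "jaw": 46}, {"tx": -0.6, "ty": 30.8, "tz": -151, "ax": 0, "ay": 0, "az": 0, "jaw": 46}, {"tx": -0.6, "ty": 30.8, "tz": -151, "ax": 0, "ay": 0, "az": 0, "jaw": 46}])

```text
clock: 32.25
ee_pos: [421.6, 338.4, 43.4]
ee_rot: [-0.0, 0.738, 0.674, -0.0]
contact_force: [-0.8, 0.5, 0.6]
gripper_width: 0.521
finger_force: 0.0
```

>>> jog_arm(targets=[{"tx": 0, "ty": 0, "tz": 0, "ax": 0, "ay": 0, "az": 0, "jaw": 46}, {"tx": 0, "ty": 0, "tz": 0, "ax": 0, "ay": 0, "az": 0, "jaw": 20}, {"tx": 0, "ty": 0, "tz": 0, "ax": 0, "ay": 0, "az": 0, "jaw": 20}, {"tx": 0, "ty": 0, "tz": 0, "ax": 0, "ay": 0, "az": 0, "jaw": 20}, {"tx": 0, "ty": 0, "tz": 30, "ax": 0, "ay": 0, "az": 0, "jaw": 20}, {"tx": 0, "ty": 0, "tz": 75, "ax": 0, "ay": 0, "az": 0, "jaw": 20}, {"tx": 0, "ty": 0, "tz": 120, "ax": 0, "ay": 0, "az": 0, "jaw": 20}, {"tx": 0, "ty": 0, "tz": 150, "ax": 0, "ay": 0, "az": 0, "jaw": 20}])

```text
clock: 33.05
ee_pos: [421.6, 339.2, 195.9]
ee_rot: [0.0, 0.738, 0.675, 0.001]
contact_force: [-0.4, 0.9, -2.3]
gripper_width: 0.382
finger_force: 30.0
```

>>> jog_arm(targets=[{"tx": 5, "ty": -45, "tz": 0, "ax": 0, "ay": 0, "az": 0, "jaw": 20}, {"tx": 15, "ty": -90, "tz": 0, "ax": 0, "ay": 0, "az": 0.02, "jaw": 20}, {"tx": 20, "ty": -135, "tz": 0, "ax": 0, "ay": 0, "az": 0.04, "jaw": 20}, {"tx": 25, "ty": -180, "tz": 0, "ax": 0, "ay": 0, "az": 0.06, "jaw": 20}, {"tx": 30, "ty": -225, "tz": 0, "ax": 0, "ay": 0, "az": 0.08, "jaw": 20}, {"tx": 34, "ty": -270, "tz": 0, "ax": 0, "ay": 0, "az": 0.08, "jaw": 20}, {"tx": 34, "ty": -305, "tz": 0, "ax": 0, "ay": 0, "az": 0.08, "jaw": 20}, {"tx": 34, "ty": -315, "tz": 0, "ax": 0, "ay": 0, "az": 0.08, "jaw": 20}])

```text
clock: 33.85
ee_pos: [454.8, 18.9, 192.5]
ee_rot: [0.0, 0.713, 0.701, -0.001]
contact_force: [0.0, 0.0, -1.6]
gripper_width: 0.381
finger_force: 30.0
```

>>> jog_arm(targets=[{"tx": 0, "ty": 0, "tz": 0, "ax": 0, "ay": 0, "az": 0, "jaw": 20}, {"tx": 0, "ty": 0, "tz": 0, "ax": 0, "ay": 0, "az": 0, "jaw": 20}, {"tx": 0, "ty": 0, "tz": 0, "ax": 0, "ay": 0, "az": 0, "jaw": 20}, {"tx": 0, "ty": 0, "tz": 0, "ax": 0, "ay": 0, "az": 0, "jaw": 20}, {"tx": 0, "ty": 0, "tz": 0, "ax": 0, "ay": 0, "az": 0, "jaw": 20}])

```text
clock: 34.35
ee_pos: [455.4, 24.5, 192.9]
ee_rot: [-0.0, 0.71, 0.704, 0.0]
contact_force: [0.1, -0.3, -0.4]
gripper_width: 0.381
finger_force: 30.0
```

```bash
python3 - <<'E'
from h import *
T=pose(); f=snap(17); P=cloud(f); can(P,T); canfit(P,T)
E
```

```text
tcp [455.41  24.54 192.94] yaw-90 -0.45
can top
rect c [455.8  31.6] size [10.7 25.2] ang -0.4 z 229.3 n 1664 px [282. 284.]
rect c [436.2  32.4] size [ 7.1 15.4] ang 44.2 z 230.7 n 608 px [224. 280.]
rect c [475.5  32.3] size [15.2  7.1] ang 43.8 z 230.9 n 610 px [341. 280.]
spig
rect c [453.4 121.6] size [ 6.3 26.3] ang -1.6 z 79.1 n 52 px [279.  72.]
rect c [456.8  82.8] size [16.9 17.3] ang -0.4 z 77.8 n 429 px [283. 125.]
rect c [453.3  33.1] size [16.9 16.5] ang -0.6 z 77.7 n 370 px [279. 191.]
tops
rect c [454.4 136.6] size [43.9 42.1] ang -0.6 z 52.7 n 827 px [283.  70.]
rect c [456.8  83.2] size [43.7 41.4] ang -1.3 z 52.7 n 2368 px [283. 123.]
rect c [453.2  32.9] size [44.1 42. ] ang -0.4 z 52.7 n 2093 px [280. 183.]
cans on
rect c [454.  135.2] size [32.7 32.2] ang -1.5 z 122.3 n 2378 px [278.  39.]
canfit [ 4.55652e+02  2.33810e+01  3.00000e-03 -3.00000e-03] n 1986 rms 0.18
```

>>> jog_arm(targets=[{"tx": 1, "ty": 40, "tz": 0, "ax": 0, "ay": 0, "az": 0, "jaw": 20}, {"tx": 1, "ty": 59.6, "tz": -20, "ax": 0, "ay": 0, "az": 0, "jaw": 20}, {"tx": 1, "ty": 59.6, "tz": -50, "ax": 0, "ay": 0, "az": 0, "jaw": 20}, {"tx": 1, "ty": 59.6, "tz": -74, "ax": 0, "ay": 0, "az": 0, "jaw": 20}, {"tx": 1, "ty": 59.6, "tz": -74, "ax": 0, "ay": 0, "az": 0, "jaw": 20}, {"tx": 1, "ty": 59.6, "tz": -78, "ax": 0, "ay": 0, "az": 0, "jaw": 20}, {"tx": 1, "ty": 59.6, "tz": -83, "ax": 0, "ay": 0, "az": 0, "jaw": 20}, {"tx": 1, "ty": 59.6, "tz": -87, "ax": 0, "ay": 0, "az": 0, "jaw": 20}])

```text
clock: 35.2
ee_pos: [457.2, 83.0, 106.5]
ee_rot: [0.001, 0.711, 0.703, 0.001]
contact_force: [0.3, -0.8, -1.8]
gripper_width: 0.384
finger_force: 30.0
```

>>> jog_arm(targets=[{"tx": 0, "ty": 0, "tz": -1, "ax": 0, "ay": 0, "az": 0, "jaw": 20}, {"tx": 0, "ty": 0, "tz": -1, "ax": 0, "ay": 0, "az": 0, "jaw": 20}])

```text
clock: 35.4
ee_pos: [456.5, 82.9, 105.1]
ee_rot: [0.0, 0.711, 0.703, 0.0]
contact_force: [0.1, 0.5, -2.0]
gripper_width: 0.379
finger_force: 30.0
```

>>> jog_arm(targets=[{"tx": 0, "ty": 0, "tz": -4, "ax": 0, "ay": 0, "az": 0, "jaw": 20}, {"tx": 0, "ty": 0, "tz": -8, "ax": 0, "ay": 0, "az": 0, "jaw": 20}, {"tx": 0, "ty": 0, "tz": -12, "ax": 0, "ay": 0, "az": 0, "jaw": 20}, {"tx": 0, "ty": 0, "tz": -15, "ax": 0, "ay": 0, "az": 0, "jaw": 20}, {"tx": 0, "ty": 0, "tz": -18, "ax": 0, "ay": 0, "az": 0, "jaw": 20}, {"tx": 0, "ty": 0, "tz": -20, "ax": 0, "ay": 0, "az": 0, "jaw": 20}, {"tx": 0, "ty": 0, "tz": -21, "ax": 0, "ay": 0, "az": 0, "jaw": 20}, {"tx": 0, "ty": 0, "tz": -21, "ax": 0, "ay": 0, "az": 0, "jaw": 20}])

```text
clock: 36.2
ee_pos: [456.5, 83.2, 85.9]
ee_rot: [0.001, 0.711, 0.704, -0.001]
contact_force: [-10.2, -3.2, 31.0]
gripper_width: 0.378
finger_force: 30.0
```

>>> jog_arm(targets=[{"tx": 0, "ty": 0, "tz": 2, "ax": 0, "ay": 0, "az": 0, "jaw": 46}, {"tx": 0, "ty": 0, "tz": 2, "ax": 0, "ay": 0, "az": 0, "jaw": 46}, {"tx": 0, "ty": 0, "tz": 45, "ax": 0, "ay": 0, "az": 0, "jaw": 46}, {"tx": 0, "ty": 0, "tz": 90, "ax": 0, "ay": 0, "az": 0, "jaw": 46}, {"tx": 0, "ty": 40, "tz": 110, "ax": 0, "ay": 0, "az": 0, "jaw": 46}, {"tx": 5, "ty": 85, "tz": 110, "ax": 0, "ay": 0, "az": 0, "jaw": 46}, {"tx": 10, "ty": 130, "tz": 110, "ax": 0, "ay": 0, "az": -0.02, "jaw": 46}, {"tx": 15, "ty": 175, "tz": 110, "ax": 0, "ay": 0, "az": -0.04, "jaw": 46}])

```text
clock: 37.0
ee_pos: [471.9, 259.3, 193.8]
ee_rot: [0.0, 0.725, 0.688, 0.0]
contact_force: [1.3, -0.3, 0.1]
gripper_width: 0.523
finger_force: 0.0
```

>>> jog_arm(targets=[{"tx": 5, "ty": 45, "tz": 0, "ax": 0, "ay": 0, "az": -0.02, "jaw": 46}, {"tx": 10, "ty": 85, "tz": 0, "ax": 0, "ay": 0, "az": -0.04, "jaw": 46}, {"tx": 12, "ty": 100, "tz": 0, "ax": 0, "ay": 0, "az": -0.04, "jaw": 46}, {"tx": 12, "ty": 100, "tz": 0, "ax": 0, "ay": 0, "az": -0.04, "jaw": 46}, {"tx": 12, "ty": 100, "tz": 0, "ax": 0, "ay": 0, "az": -0.04, "jaw": 46}, {"tx": 12, "ty": 100, "tz": 0, "ax": 0, "ay": 0, "az": -0.04, "jaw": 46}])

```text
clock: 37.6
ee_pos: [483.9, 355.7, 193.5]
ee_rot: [0.001, 0.739, 0.674, -0.001]
contact_force: [-0.2, 0.1, -0.4]
gripper_width: 0.522
finger_force: 0.0
```

```bash
python3 - <<'E'
from h import *
T=pose();print(T[:3,3],np.degrees(yaw(T))-90)
f=snap(18); P=cloud(f); print('can');rects(P,76,84,(380,530,280,450),20)
print(pose()[:3,3])
E
```

```text
[483.94718701 355.71993944 193.46434444] -5.280393993038672
can
rect c [483.7 391.6] size [25.8 24.9] ang -4.6 z 80.6 n 937 px [277. 156.]
rect c [427.3 395.3] size [25.6 25.5] ang 37.8 z 80.6 n 960 px [203. 158.]
[484.01628779 355.84294535 193.65009992]
```

>>> jog_arm(targets=[{"tx": -0.3, "ty": 34.8, "tz": -30, "ax": 0, "ay": 0, "az": 0, "jaw": 46}, {"tx": -0.3, "ty": 34.8, "tz": -60, "ax": 0, "ay": 0, "az": 0, "jaw": 46}, {"tx": -0.3, "ty": 34.8, "tz": -75, "ax": 0, "ay": 0, "az": 0, "jaw": 46}, {"tx": -0.3, "ty": 34.8, "tz": -90, "ax": 0, "ay": 0, "az": 0, "jaw": 46}, {"tx": -0.3, "ty": 34.8, "tz": -120, "ax": 0, "ay": 0, "az": 0, "jaw": 46}, {"tx": -0.3, "ty": 34.8, "tz": -151, "ax": 0, "ay": 0, "az": 0, "jaw": 46}, {"tx": -0.3, "ty": 34.8, "tz": -151, "ax": 0, "ay": 0, "az": 0, "jaw": 46}, {"tx": -0.3, "ty": 34.8, "tz": -151, "ax": 0, "ay": 0, "az": 0, "jaw": 46}])

```text
clock: 38.45
ee_pos: [483.6, 392.4, 43.5]
ee_rot: [0.0, 0.739, 0.674, -0.0]
contact_force: [-0.0, 0.6, 0.4]
gripper_width: 0.523
finger_force: 0.0
```

>>> jog_arm(targets=[{"tx": 0, "ty": 0, "tz": 0, "ax": 0, "ay": 0, "az": 0, "jaw": 46}, {"tx": 0, "ty": 0, "tz": 0, "ax": 0, "ay": 0, "az": 0, "jaw": 20}, {"tx": 0, "ty": 0, "tz": 0, "ax": 0, "ay": 0, "az": 0, "jaw": 20}, {"tx": 0, "ty": 0, "tz": 0, "ax": 0, "ay": 0, "az": 0, "jaw": 20}, {"tx": 0, "ty": 0, "tz": 30, "ax": 0, "ay": 0, "az": 0, "jaw": 20}, {"tx": 0, "ty": 0, "tz": 75, "ax": 0, "ay": 0, "az": 0, "jaw": 20}, {"tx": 0, "ty": 0, "tz": 120, "ax": 0, "ay": 0, "az": 0, "jaw": 20}, {"tx": 0, "ty": 0, "tz": 150, "ax": 0, "ay": 0, "az": 0, "jaw": 20}])

```text
clock: 39.25
ee_pos: [483.3, 393.7, 196.2]
ee_rot: [-0.0, 0.738, 0.675, 0.001]
contact_force: [-0.2, 0.3, -1.4]
gripper_width: 0.384
finger_force: 30.0
```

>>> jog_arm(targets=[{"tx": 0, "ty": -45, "tz": 0, "ax": 0, "ay": 0, "az": 0, "jaw": 20}, {"tx": -5, "ty": -90, "tz": 0, "ax": 0, "ay": 0, "az": 0.02, "jaw": 20}, {"tx": -10, "ty": -135, "tz": 0, "ax": 0, "ay": 0, "az": 0.04, "jaw": 20}, {"tx": -15, "ty": -180, "tz": 0, "ax": 0, "ay": 0, "az": 0.06, "jaw": 20}, {"tx": -20, "ty": -225, "tz": 0, "ax": 0, "ay": 0, "az": 0.08, "jaw": 20}, {"tx": -25, "ty": -270, "tz": 0, "ax": 0, "ay": 0, "az": 0.08, "jaw": 20}, {"tx": -30, "ty": -315, "tz": 0, "ax": 0, "ay": 0, "az": 0.08, "jaw": 20}, {"tx": -30, "ty": -360, "tz": 0, "ax": 0, "ay": 0, "az": 0.08, "jaw": 20}])

```text
clock: 40.05
ee_pos: [452.0, 31.1, 193.0]
ee_rot: [0.0, 0.71, 0.704, -0.0]
contact_force: [0.6, -0.1, -0.9]
gripper_width: 0.384
finger_force: 30.0
```

>>> jog_arm(targets=[{"tx": 0, "ty": -35, "tz": 0, "ax": 0, "ay": 0, "az": 0, "jaw": 20}, {"tx": 0, "ty": -55, "tz": 0, "ax": 0, "ay": 0, "az": 0, "jaw": 20}, {"tx": 0, "ty": -55, "tz": 0, "ax": 0, "ay": 0, "az": 0, "jaw": 20}, {"tx": 0, "ty": -55, "tz": 0, "ax": 0, "ay": 0, "az": 0, "jaw": 20}, {"tx": 0, "ty": -55, "tz": 0, "ax": 0, "ay": 0, "az": 0, "jaw": 20}, {"tx": 0, "ty": -55, "tz": 0, "ax": 0, "ay": 0, "az": 0, "jaw": 20}])

```text
clock: 40.65
ee_pos: [453.1, -20.7, 193.0]
ee_rot: [-0.0, 0.71, 0.704, 0.0]
contact_force: [-0.9, -0.3, -0.6]
gripper_width: 0.382
finger_force: 30.0
```

```bash
python3 - <<'E'
from h import *
T=pose(); f=snap(19); P=cloud(f); can(P,T); canfit(P,T)
E
```

```text
tcp [453.13 -20.72 193.01] yaw-90 -0.42
can top
rect c [434.  -12.9] size [ 7.3 15.7] ang 43.0 z 230.9 n 616 px [224. 280.]
rect c [452.8 -14.4] size [25.4 10.7] ang 3.2 z 229.2 n 1524 px [282. 285.]
rect c [473.3 -12.8] size [15.2  7.1] ang 42.8 z 230.8 n 614 px [341. 280.]
spig
rect c [453.5 120.1] size [ 3.9 21.4] ang -1.5 z 78.3 n 112 px [282.   3.]
rect c [456.1  65.7] size [ 1.3 12.3] ang -0.7 z 81.0 n 20 px [286.  86.]
rect c [453.3  32.4] size [17.  16.6] ang -0.8 z 77.7 n 415 px [282. 132.]
tops
rect c [454.2 121.6] size [14.4 41.6] ang -0.4 z 52.8 n 912 px [283.  13.]
rect c [456.3  74. ] size [25.9 41.9] ang -1.3 z 52.7 n 725 px [285.  85.]
rect c [453.2  33. ] size [43.3 42.1] ang -0.5 z 52.7 n 2354 px [282. 129.]
cans on
rect c [456.2  81.9] size [32.3 32.4] ang -12.6 z 122.3 n 2306 px [286.  53.]
canfit [ 4.53376e+02 -2.26510e+01  2.00000e-03 -3.00000e-03] n 2011 rms 0.19
```

>>> jog_arm(targets=[{"tx": 0, "ty": 35, "tz": 0, "ax": 0, "ay": 0, "az": 0, "jaw": 20}, {"tx": 0, "ty": 55.1, "tz": -20, "ax": 0, "ay": 0, "az": 0, "jaw": 20}, {"tx": 0, "ty": 55.1, "tz": -50, "ax": 0, "ay": 0, "az": 0, "jaw": 20}, {"tx": 0, "ty": 55.1, "tz": -74, "ax": 0, "ay": 0, "az": 0, "jaw": 20}, {"tx": 0, "ty": 55.1, "tz": -74, "ax": 0, "ay": 0, "az": 0, "jaw": 20}, {"tx": 0, "ty": 55.1, "tz": -78, "ax": 0, "ay": 0, "az": 0, "jaw": 20}, {"tx": 0, "ty": 55.1, "tz": -83, "ax": 0, "ay": 0, "az": 0, "jaw": 20}, {"tx": 0, "ty": 55.1, "tz": -87, "ax": 0, "ay": 0, "az": 0, "jaw": 20}])

```text
clock: 41.5
ee_pos: [453.9, 32.9, 106.5]
ee_rot: [0.001, 0.711, 0.703, 0.001]
contact_force: [-0.4, 0.7, -0.9]
gripper_width: 0.387
finger_force: 30.0
```

>>> jog_arm(targets=[{"tx": 0, "ty": 0, "tz": -1, "ax": 0, "ay": 0, "az": 0, "jaw": 20}, {"tx": 0, "ty": 0, "tz": -1, "ax": 0, "ay": 0, "az": 0, "jaw": 20}])

```text
clock: 41.7
ee_pos: [453.3, 33.0, 105.1]
ee_rot: [0.0, 0.711, 0.703, 0.0]
contact_force: [0.1, 0.8, -0.4]
gripper_width: 0.38
finger_force: 30.0
```

>>> jog_arm(targets=[{"tx": 0, "ty": 0, "tz": -4, "ax": 0, "ay": 0, "az": 0, "jaw": 20}, {"tx": 0, "ty": 0, "tz": -8, "ax": 0, "ay": 0, "az": 0, "jaw": 20}, {"tx": 0, "ty": 0, "tz": -12, "ax": 0, "ay": 0, "az": 0, "jaw": 20}, {"tx": 0, "ty": 0, "tz": -15, "ax": 0, "ay": 0, "az": 0, "jaw": 20}, {"tx": 0, "ty": 0, "tz": -18, "ax": 0, "ay": 0, "az": 0, "jaw": 20}, {"tx": 0, "ty": 0, "tz": -20, "ax": 0, "ay": 0, "az": 0, "jaw": 20}, {"tx": 0, "ty": 0, "tz": -21, "ax": 0, "ay": 0, "az": 0, "jaw": 20}, {"tx": 0, "ty": 0, "tz": -21, "ax": 0, "ay": 0, "az": 0, "jaw": 20}])

```text
clock: 42.5
ee_pos: [453.4, 33.1, 85.9]
ee_rot: [0.001, 0.711, 0.704, -0.001]
contact_force: [-10.2, -0.9, 33.2]
gripper_width: 0.381
finger_force: 30.0
```

>>> jog_arm(targets=[{"tx": 0, "ty": 0, "tz": 2, "ax": 0, "ay": 0, "az": 0, "jaw": 46}, {"tx": 0, "ty": 0, "tz": 2, "ax": 0, "ay": 0, "az": 0, "jaw": 46}, {"tx": 0, "ty": 0, "tz": 2, "ax": 0, "ay": 0, "az": 0, "jaw": 46}, {"tx": 0, "ty": 0, "tz": 45, "ax": 0, "ay": 0, "az": 0, "jaw": 46}, {"tx": 0, "ty": 0, "tz": 90, "ax": 0, "ay": 0, "az": 0, "jaw": 46}, {"tx": 0, "ty": -10, "tz": 135, "ax": 0, "ay": 0, "az": 0, "jaw": 46}, {"tx": 0, "ty": -30, "tz": 180, "ax": 0, "ay": 0, "az": 0, "jaw": 46}, {"tx": 0, "ty": -50, "tz": 220, "ax": 0, "ay": 0, "az": 0, "jaw": 46}])

```text
clock: 43.3
ee_pos: [453.0, -17.3, 305.7]
ee_rot: [0.0, 0.71, 0.704, 0.0]
contact_force: [1.2, -1.3, -0.5]
gripper_width: 0.527
finger_force: 0.0
```

>>> jog_arm(targets=[{"tx": 0, "ty": 0, "tz": 20, "ax": 0, "ay": 0, "az": 0, "jaw": 46}, {"tx": 0, "ty": 0, "tz": 20, "ax": 0, "ay": 0, "az": 0, "jaw": 46}, {"tx": 0, "ty": 0, "tz": 20, "ax": 0, "ay": 0, "az": 0, "jaw": 46}, {"tx": 0, "ty": 0, "tz": 20, "ax": 0, "ay": 0, "az": 0, "jaw": 46}])

```text
clock: 43.7
ee_pos: [452.3, -16.9, 322.5]
ee_rot: [-0.001, 0.71, 0.704, -0.001]
contact_force: [0.6, -0.1, -0.3]
gripper_width: 0.523
finger_force: 0.0
```

```bash
python3 - <<'E'
from h import *
T=pose(); print(T[:3,3]); f=snap(20); P=cloud(f)
print('cans'); rects(P,119,132,(420,480,-20,215),50); rects(P,46,60,(420,480,-20,215),100)
f=snap(4,'top'); P=cloud(f); print('topcam cans'); rects(P,116,132,(400,500,-20,215),10)
E
```

```text
[452.25207667 -16.92897367 322.46897314]
cans
rect c [453.7 135.5] size [25.6 25.5] ang 10.7 z 122.7 n 719 px [283.  17.]
rect c [456.1  81.8] size [25.3 24.7] ang -1.1 z 122.7 n 623 px [286.  79.]
rect c [453.3  31.6] size [25.2 24.7] ang -1.4 z 122.7 n 556 px [283. 133.]
rect c [454.2 136.4] size [43.7 41.3] ang -1.0 z 52.7 n 503 px [284.  43.]
rect c [456.6  82.9] size [43.2 41.4] ang -0.9 z 52.8 n 445 px [286.  89.]
rect c [453.3  33.1] size [42.6 41.6] ang -0.5 z 52.7 n 485 px [284. 122.]
topcam cans
rect c [457.2  82.3] size [28.6 25. ] ang 0.5 z 124.2 n 64 px [271. 231.]
rect c [454.7 135.2] size [25.9 25.1] ang 2.2 z 122.6 n 61 px [255. 232.]
rect c [453.5  29.9] size [24.2 30.8] ang -43.4 z 122.6 n 67 px [288. 233.]
```

View pics/wrist20.png

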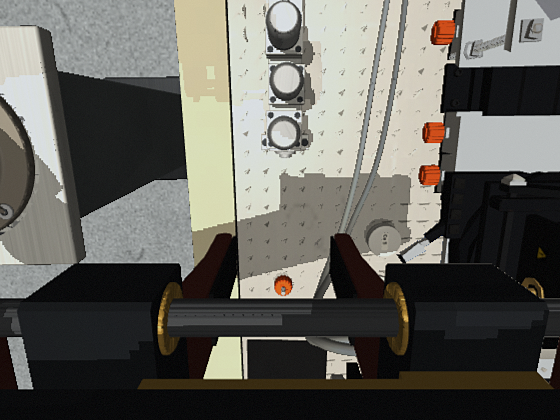

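>>> jog_arm(targets=[{"tx": 0, "ty": 30, "tz": 0, "ax": 0, "ay": 0, "az": 0.145, "jaw": 40}, {"tx": 0, "ty": 65, "tz": 0, "ax": 0, "ay": 0, "az": 0.29, "jaw": 40}, {"tx": 0, "ty": 100, "tz": 0, "ax": 0, "ay": 0, "az": 0.435, "jaw": 40}, {"tx": 0, "ty": 135, "tz": 0, "ax": 0, "ay": 0, "az": 0.58, "jaw": 40}, {"tx": 0, "ty": 170, "tz": 0, "ax": 0, "ay": 0, "az": 0.725, "jaw": 40}, {"tx": 0, "ty": 205, "tz": 0, "ax": 0, "ay": 0, "az": 0.87, "jaw": 36}, {"tx": 5, "ty": 235, "tz": -20, "ax": 0, "ay": 0, "az": 1.015, "jaw": 32}, {"tx": 10, "ty": 255, "tz": -40, "ax": 0, "ay": 0, "az": 1.16, "jaw": 28}])

```text
clock: 44.6
ee_pos: [462.6, 240.7, 282.9]
ee_rot: [-0.0, 0.205, 0.979, 0.001]
contact_force: [0.2, -0.1, -0.2]
gripper_width: 0.327
finger_force: 0.0
```

>>> jog_arm(targets=[{"tx": 0, "ty": 0, "tz": -20, "ax": 0, "ay": 0, "az": 0.145, "jaw": 28}, {"tx": 0, "ty": 0, "tz": -40, "ax": 0, "ay": 0, "az": 0.271, "jaw": 28}, {"tx": 0, "ty": 0, "tz": -40, "ax": 0, "ay": 0, "az": 0.271, "jaw": 28}, {"tx": 0, "ty": 0, "tz": -40, "ax": 0, "ay": 0, "az": 0.271, "jaw": 28}, {"tx": 0, "ty": 0, "tz": -40, "ax": 0, "ay": 0, "az": 0.271, "jaw": 28}, {"tx": 0, "ty": 0, "tz": -40, "ax": 0, "ay": 0, "az": 0.271, "jaw": 28}])

```text
clock: 45.2
ee_pos: [463.5, 238.2, 244.9]
ee_rot: [0.001, 0.076, 0.997, 0.0]
contact_force: [0.3, -0.5, -0.2]
gripper_width: 0.316
finger_force: 0.0
```

```bash
python3 - <<'E'
from h import *
T=pose(); print(T[:3,3],np.degrees(yaw(T)),arm.get_obs()['qpos']); f=snap(21); P=cloud(f)
print('knob'); rects(P,66,80,(390,480,190,300),20); rects(P,60,80,(390,480,190,300),20); print('hub'); rects(P,48,58,(430,480,210,260),20)
print(pose()[:3,3])
E
```

```text
[463.53965889 238.18595311 244.92534097] 171.30876260700919 [ 0.39191499  0.50900473 -1.28925203  1.85184647  0.53003002  1.18820474
  0.34543244]
knob
rect c [417.1 242.6] size [16.5 17.1] ang -8.4 z 73.8 n 310 px [280. 137.]
rect c [417.1 242.6] size [16.5 17.1] ang -8.4 z 73.8 n 312 px [280. 136.]
hub
rect c [453.6 236.3] size [18.8 24.7] ang -20.7 z 49.1 n 280 px [279. 175.]
[463.51253125 238.11239674 244.82347301]
```

View pics/wrist21.png

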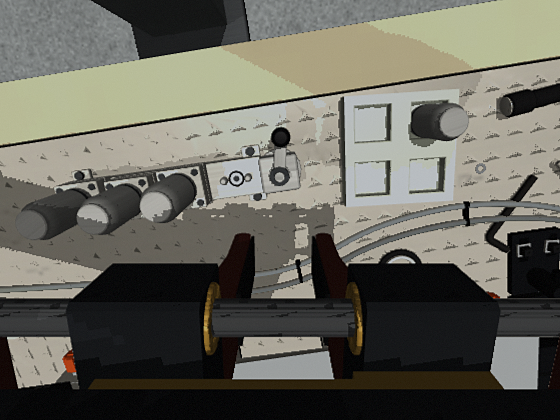

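>>> jog_arm(targets=[{"tx": -25, "ty": 2, "tz": -20, "ax": 0, "ay": 0, "az": 0, "jaw": 38}, {"tx": -46.4, "ty": 4.4, "tz": -50, "ax": 0, "ay": 0, "az": 0, "jaw": 38}, {"tx": -46.4, "ty": 4.4, "tz": -90, "ax": 0, "ay": 0, "az": 0, "jaw": 38}, {"tx": -46.4, "ty": 4.4, "tz": -120, "ax": 0, "ay": 0, "az": 0, "jaw": 38}, {"tx": -46.4, "ty": 4.4, "tz": -140, "ax": 0, "ay": 0, "az": 0, "jaw": 38}, {"tx": -46.4, "ty": 4.4, "tz": -140, "ax": 0, "ay": 0, "az": 0, "jaw": 38}, {"tx": -46.4, "ty": 4.4, "tz": -140, "ax": 0, "ay": 0, "az": 0, "jaw": 38}, {"tx": -46.4, "ty": 4.4, "tz": -140, "ax": 0, "ay": 0, "az": 0, "jaw": 38}])

```text
clock: 46.05
ee_pos: [417.6, 243.0, 105.3]
ee_rot: [0.001, 0.075, 0.997, 0.001]
contact_force: [-0.3, 0.4, 0.2]
gripper_width: 0.436
finger_force: 0.0
```

```bash
python3 - <<'E'
from h import *
T=pose(); print(T[:3,3],np.degrees(yaw(T)),arm.get_obs()['qpos']); f=snap(22); P=cloud(f)
print('knob'); rects(P,66,80,(390,440,210,275),20)
print(pose()[:3,3])
E
```

```text
[417.56518312 243.02829665 105.34480928] 171.38198860998466 [ 0.23569165  0.61100878 -1.13647803  2.06676702  0.71206211  0.92297374
  0.12176037]
knob
rect c [417.  242.7] size [17.5 17.3] ang -9.1 z 73.8 n 815 px [282. 235.]
[417.57742862 242.9417788  105.2978682 ]
```

>>> jog_arm(targets=[{"tx": -0.5, "ty": -0.3, "tz": -20, "ax": 0, "ay": 0, "az": 0, "jaw": 38}, {"tx": -0.5, "ty": -0.3, "tz": -41, "ax": 0, "ay": 0, "az": 0, "jaw": 38}, {"tx": -0.5, "ty": -0.3, "tz": -41, "ax": 0, "ay": 0, "az": 0, "jaw": 38}, {"tx": -0.5, "ty": -0.3, "tz": -41, "ax": 0, "ay": 0, "az": 0, "jaw": 21}, {"tx": -0.5, "ty": -0.3, "tz": -41, "ax": 0, "ay": 0, "az": 0, "jaw": 21}, {"tx": -0.5, "ty": -0.3, "tz": -41, "ax": 0, "ay": 0, "az": 0, "jaw": 21}, {"tx": -0.5, "ty": -0.3, "tz": -41, "ax": 0, "ay": 0, "az": 0, "jaw": 21}])

```text
clock: 46.8
ee_pos: [416.6, 242.2, 63.6]
ee_rot: [0.001, 0.075, 0.997, 0.0]
contact_force: [-0.9, -0.0, -0.3]
gripper_width: 0.243
finger_force: 0.0
```

>>> jog_arm(targets=[{"tx": 1.3, "ty": 5.6, "tz": 0, "ax": 0, "ay": 0, "az": -0.145, "jaw": 21}, {"tx": 3.6, "ty": 11, "tz": 0, "ax": 0, "ay": 0, "az": -0.29, "jaw": 21}, {"tx": 6.5, "ty": 16, "tz": 0, "ax": 0, "ay": 0, "az": -0.435, "jaw": 21}, {"tx": 10.2, "ty": 20.4, "tz": 0, "ax": 0, "ay": 0, "az": -0.58, "jaw": 21}, {"tx": 14.5, "ty": 24.4, "tz": 0, "ax": 0, "ay": 0, "az": -0.725, "jaw": 21}, {"tx": 19.3, "ty": 27.6, "tz": 0, "ax": 0, "ay": 0, "az": -0.87, "jaw": 21}, {"tx": 24.5, "ty": 30.1, "tz": 0, "ax": 0, "ay": 0, "az": -1.015, "jaw": 21}, {"tx": 30, "ty": 31.9, "tz": 0, "ax": 0, "ay": 0, "az": -1.16, "jaw": 21}])

```text
clock: 47.6
ee_pos: [444.7, 274.2, 62.8]
ee_rot: [-0.001, 0.611, 0.792, -0.001]
contact_force: [-4.5, 1.6, -0.5]
gripper_width: 0.24
finger_force: 1.8
```

>>> jog_arm(targets=[{"tx": 5.7, "ty": 0.9, "tz": 0, "ax": 0, "ay": 0, "az": -0.145, "jaw": 21}, {"tx": 10.5, "ty": 1.1, "tz": 0, "ax": 0, "ay": 0, "az": -0.264, "jaw": 21}, {"tx": 12, "ty": 1, "tz": 0, "ax": 0, "ay": 0, "az": -0.264, "jaw": 21}, {"tx": 12, "ty": 1, "tz": 0, "ax": 0, "ay": 0, "az": -0.264, "jaw": 21}, {"tx": 12, "ty": 1, "tz": 0, "ax": 0, "ay": 0, "az": -0.264, "jaw": 21}])

```text
clock: 48.1
ee_pos: [457.9, 275.3, 63.1]
ee_rot: [-0.0, 0.707, 0.707, 0.0]
contact_force: [-2.7, 2.2, 1.1]
gripper_width: 0.239
finger_force: 1.2
```

>>> jog_arm(targets=[{"tx": 1, "ty": 0, "tz": 0, "ax": 0, "ay": 0, "az": 0, "jaw": 21}, {"tx": 2, "ty": 0, "tz": 0, "ax": 0, "ay": 0, "az": 0, "jaw": 21}, {"tx": 2, "ty": 0, "tz": 0, "ax": 0, "ay": 0, "az": 0, "jaw": 21}])

```text
clock: 48.4
ee_pos: [458.9, 275.2, 62.8]
ee_rot: [-0.001, 0.708, 0.707, -0.001]
contact_force: [-6.2, 2.2, 2.9]
gripper_width: 0.241
finger_force: 3.0
```

Force rising against the stop. Open, retreat straight up and check.

>>> jog_arm(targets=[{"tx": -1, "ty": 0, "tz": 0, "ax": 0, "ay": 0, "az": 0, "jaw": 36}, {"tx": -1, "ty": 0, "tz": 0, "ax": 0, "ay": 0, "az": 0, "jaw": 36}, {"tx": -1, "ty": 0, "tz": 0, "ax": 0, "ay": 0, "az": 0, "jaw": 36}, {"tx": -1, "ty": 0, "tz": 40, "ax": 0, "ay": 0, "az": 0, "jaw": 36}, {"tx": -1, "ty": 0, "tz": 85, "ax": 0, "ay": 0, "az": 0, "jaw": 36}, {"tx": -1, "ty": -40, "tz": 130, "ax": 0, "ay": 0, "az": 0, "jaw": 36}, {"tx": -1, "ty": -85, "tz": 175, "ax": 0, "ay": 0, "az": 0, "jaw": 36}, {"tx": -1, "ty": -130, "tz": 220, "ax": 0, "ay": 0, "az": 0, "jaw": 36}])

```text
clock: 49.2
ee_pos: [459.3, 170.0, 257.8]
ee_rot: [0.0, 0.708, 0.706, 0.0]
contact_force: [1.4, -1.5, -0.3]
gripper_width: 0.409
finger_force: 0.0
```

>>> jog_arm(targets=[{"tx": 0, "ty": -40, "tz": 20, "ax": 0, "ay": 0, "az": 0, "jaw": 36}, {"tx": 0, "ty": -85, "tz": 40, "ax": 0, "ay": 0, "az": 0, "jaw": 36}, {"tx": 0, "ty": -110, "tz": 60, "ax": 0, "ay": 0, "az": 0, "jaw": 36}, {"tx": 0, "ty": -110, "tz": 60, "ax": 0, "ay": 0, "az": 0, "jaw": 36}, {"tx": 0, "ty": -110, "tz": 60, "ax": 0, "ay": 0, "az": 0, "jaw": 36}, {"tx": 0, "ty": -110, "tz": 60, "ax": 0, "ay": 0, "az": 0, "jaw": 36}])

```text
clock: 49.8
ee_pos: [458.7, 62.5, 315.7]
ee_rot: [-0.0, 0.707, 0.707, -0.0]
contact_force: [-0.4, 0.7, 0.1]
gripper_width: 0.413
finger_force: 0.0
```

```bash
python3 - <<'E'
from h import *
T=pose(); print(T[:3,3]); f=snap(23); P=cloud(f)
print('cans'); rects(P,119,132,(420,480,-20,215),50); print('tops'); rects(P,46,60,(420,480,-20,215),100); print('knob'); rects(P,66,80,(400,500,215,300),8)
f=snap(5,'top'); P=cloud(f); print('topcam knob'); rects(P,66,80,(400,500,215,300),5); print('rack can'); rects(P,74,84,(380,530,280,450),20); print('mat'); rects(P,10,90,(380,530,-440,-270),20)
E
```

```text
[458.71718108  62.52041714 315.65988743]
cans
rect c [453.7 135.6] size [25.1 25.6] ang -26.9 z 122.7 n 610 px [277. 107.]
rect c [456.2  82.4] size [25.3 25.1] ang 44.7 z 122.6 n 546 px [280. 163.]
rect c [453.   31.3] size [24.5 26.3] ang 0.2 z 122.6 n 500 px [277. 213.]
tops
rect c [454.4 137.3] size [42.9 41.3] ang -0.0 z 52.6 n 485 px [281. 105.]
rect c [456.4  83.3] size [44.2 41.8] ang -0.8 z 52.6 n 469 px [281. 146.]
rect c [453.3  33.7] size [42.8 41.8] ang -1.0 z 52.5 n 463 px [279. 187.]
knob
topcam knob
rect c [458.3 274.3] size [17.7 13.6] ang -44.1 z 73.9 n 26 px [212. 232.]
rack can
rect c [427.1 393.5] size [23.9 26.9] ang -26.0 z 80.0 n 55 px [174. 241.]
mat
```

```bash
python3 -c "
from cell import arm; print(arm.finish_job())"
```

```text
the job is handed in; nothing more can be done
None
```

I seated all three blocks on stations 2–4, pushed a canister home on each, left the spare in the rack and turned the cock to its stop. The job is handed in, but it returned no verdict. My last images showed every rim flat on its block and the lever in line with the rail.

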